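Put away the mixed labware beside the microscope

TASK

Sort the five pieces of labware on the bench: set the two culture dishes flat in the shallow steel tray, one in each bay, stand the two capped specimen pots upright in the grey rack, one in each bay, and stand the tall tube upright in the warming box by passing it through the round port in its lid until it rests on the box's floor, without the tube touching the lid or the rim of the port. Set each piece down gently rather than dropping it, let go of it, and leave the timer and the forceps where they lie.

Things in the scene. Friction and masses are not known exactly. Their poses are not given: they have to be found in the camera images.
- dish_a_center (a point): First culture dish with its lid on, a flat pale plastic disc, diameter 60 mm, height 24 mm, about 40 g, lying flat on the bench, lid up. The point is its centre, 12 mm above its underside; z axis up. Take it across its diameter from above with the fingertips 12 mm or more above its underside, so that they clear the tray's walls. The two dishes are alike.
- dish_b_center (a point): Second culture dish with its lid on, a flat pale plastic disc, diameter 60 mm, height 24 mm, about 40 g, lying flat on the bench, lid up. The point is its centre, 12 mm above its underside; z axis up. Take it across its diameter from above with the fingertips 12 mm or more above its underside, so that they clear the tray's walls. The two dishes are alike.
- pot_a_center (a point): First specimen pot, a pale plastic cylinder with a ribbed white screw cap with a grey disc on top, diameter 44 mm, height 60 mm, about 60 g, standing on the bench. The point is its centre, 30 mm above its underside; z axis up. Take it across its diameter from above in its upper half, with the fingertips 25 mm or more above its underside, so that they clear the rack's walls. The two pots are alike.
- pot_b_center (a point): Second specimen pot, a pale plastic cylinder with a ribbed white screw cap with a grey disc on top, diameter 44 mm, height 60 mm, about 60 g, standing on the bench. The point is its centre, 30 mm above its underside; z axis up. Take it across its diameter from above in its upper half, with the fingertips 25 mm or more above its underside, so that they clear the rack's walls. The two pots are alike.
- tube_center (a point): the tall tube, a slim pale plastic cylinder with a flat foot and a white cap, diameter 30 mm, height 100 mm, about 60 g, standing upright on the bench. The point is its centre, 50 mm above its underside; z axis up. Take it across its diameter from above in its upper third, with the fingertips 55 mm or more above its underside, so that they stay above the port's rim.
- dish_tray: shallow bright steel tray for dishes, fixed to the bench, 96 mm (own x) by 188 mm (own y), walls 4 mm thick and 10 mm high, floor 4 mm thick, with one dividing wall across the middle, making two bays of 88 by 90 mm. Origin: centre of its underside on the bench, z up; the bay centres lie at y = +46 and -46 mm in its own frame. Either dish may go in either bay.
- pot_rack: grey plastic rack for pots, fixed to the bench, 80 mm (own x) by 156 mm (own y), walls 4 mm thick and 22 mm high, floor 4 mm thick, with one dividing wall across the middle, making two bays of 72 by 72 mm. Origin: centre of its underside on the bench, z up; the bay centres lie at y = +38 and -38 mm in its own frame. Either pot may go in either bay.
- hatch: dark steel lid, fixed, of the warming box (a closed white box 130 by 130 mm, 40 mm high with the lid, fixed to the bench), 6 mm thick, with a round port 63 mm wide in its middle. Origin: centre of the port at the lid's underside, 34 mm above the bench and 28 mm above the box's inner floor; the lid's upper face, with the port's rim, is 40 mm above the bench. The inner floor is 6 mm above the bench, so a tube standing in the box sticks out 66 mm above the lid. z up.
- timer: bystander: a flat square white lab timer, 52 by 52 by 16 mm, loose on the bench among the labware; origin at the centre of its underside. Leave it alone.
- forceps: bystander: steel forceps, about 120 mm long, 15 mm wide and 7 mm high, loose on the bench between two of the targets, lying along their own x; origin near the middle of the underside. Leave them alone.
There are look-alikes about, which are no part of the job. Several things look just like the pot_rack: the one meant starts nearest to the robot's base.

How it is judged:
By the outcome, as a careful person would: the job done as asked, in the order asked, and still so for the second after the job is handed in, with the robot touching nothing.
It also fails if it takes over 128 s, if anything falls off the work surface, if the arm or the gripper's body presses on something with over 40 N, if the wrist force passes 120 N, or if a joint passes its speed limit or range.

ROBOT

A 7-joint arm with a two-finger parallel gripper is mounted at the origin on the work surface. World frame = base frame: x ahead of the robot, y to its left, z up, the work surface at z = 0. Lengths are in m, angles in rad, forces in N, time in s.
With the tool pointing down it reaches from about 0.4 to 0.85 m from the base axis. Payload 6.9 kg.
Tool frame: the origin (TCP) lies between the finger pads; the fingertips stand 25 mm ahead of it and the grasp point (between the pads) lies 6 mm ahead of it; z points along the fingers, y is the direction in which the jaws open and shut (so a half turn about z gives the same grasp; the last joint's range is limited). The gripper opens to 85 mm and grips with 20 to 120 N. Pads are 22 mm wide; open, the fingers measure 114 mm over their backs; the gripper's body (76 mm by 85 mm) begins 54 mm behind the grasp point. The pads swing forward as they close: fully open they stand 13 mm farther back than shut.
Start: joints at [1.387, 0.507, -0.238, 1.5, 0.126, 1.149, -0.155], TCP at [0.178, -0.599, 0.222] pointing down, gripper open.
Joint ranges: [-3.08, 3.08], [-0.24, 2.05], [-1.43, 1.35], [0, 2.5], [-1.52, 4.66], [0.17, 1.96], [-2.89, 2.89]. Speed limits (rad/s): [2.39, 2.39, 3.14, 3.14, 3.14, 3.14, 3.14].

INTERFACE

Orientations are given as a 3x3 rotation matrix whose columns are the frame's x, y, z axes.
In Python, from workcell import telemetry, grab_frame, job, spot_in, outline_of, landmark_of gives the robot as it stands.
- The arm moves only by the tool arm_command, never from a script. Its argument "deltas" is a list of rows, each an object with "offset": the shift along the tool's x, y, z in m, a list of three; "delta_rot": the turn, a rotation vector about the tool's x, y, z in degrees, a list of three. A call has 1 to 12 rows; each row shifts and turns the commanded pose from where the row before left it, along the tool's axes as they then stand; what a row does not reach is not made up. A row lasts 1/8 s, in which the tool goes at most 62.5 mm and 10.7 degrees, less where a joint would pass 70% of its speed; a pose out of reach is approached as far as the arm can. A call with a gripper value outside its range is refused whole. "fingers" is the opening, from 0 (shut) to 1 (fully open), set as the call begins (left out, the last holds). The fingers move at their own pace and stop on an object; "newtons" is the grip in N (left out, the last holds). Time passes only in rows, so rows that do not move let the fingers close. It gives the time, the measured TCP pose, the force and the opening at its end, in the units of the state.
- telemetry.get_state(): the state, without advancing time (a new reading comes with each control period).
- grab_frame(name): name is "scene" or "top"; returns a dict with "image" (480x640x3 uint8, red, green, blue), "fx", "fy", "cx", "cy" (pixels), "dist_coeffs" ([k1, k2, p1, p2, k3] as OpenCV has them; the pictures are not rectified), "extrinsics" (4x4, takes a point from camera to world coordinates). Camera axes: x right, y down, z forward; pixel columns grow to the right and rows downward; lengths in m; the calibration is good to about 2 mm. A picture is of the moment at which its call begins. There is no depth.
- job.close_job(): hands the job in, once; it reports no verdict.
Trained networks look in a picture, given as the dict that the camera call returned (one of the last four; its "shot" number tells which), for a name from the list of things; names that differ only in an ending like _2 or _b are one class to them, and where a whole thing is asked for, a point or a joint stands for the part that bears it (a point fixed in the world has none). Each returns a list of dicts, best first, with "p" (0 to 1); they miss things now and then, are a little off and sometimes report something else, mostly with a low value. They report only what shows in the picture. A call takes as long as a camera call. They do not tell look-alikes from the thing itself.
- spot_in(query, picture): "bbox" ([left, top, right, bottom] in pixels, round what is visible of it).
- outline_of(query, picture): "mask" (480x640 bool, what is visible of it) and "bbox" ([left, top, right, bottom] in pixels, round what is visible of it).
- landmark_of(query, picture): "location" ([column, row] in pixels: a listed point, or the origin of a listed thing).
The state is a dict: "clock": time; "qpos": joint angles; "dq": joint speeds; "tau": joint torques, N m; "ee_pos": TCP position; "tcp_rot": TCP orientation; "wrist_force": force on the tool from outside, world axes, zero at the start; "ft_torque": the same for the moment, N m; "opening": finger opening in m.
Only numpy, scipy, OpenCV 4.12 (cv2) and the standard library are available. Lean on these libraries where they do the work, as an engineer would, in place of code of your own. Each camera call takes 0.05 s, during which the arm holds its last target.

## Working session

There is one attempt and no reset: what is moved stays moved. The work goes in short steps, Python scripts to look and compute and a tool call to move; the robot and the scene stay as the last step left them, time stands still between calls to the robot, and variables do not carry over. Pictures are saved under pics/ and viewed, and the job is handed in when it is done.

Besides the shell and the picture viewer there is one more tool, called as a command line: name --argument value ..., lists and objects as JSON in quotes. arm_command: Moves the arm, as the interface text tells. Its arguments: {"type":"object","properties":{"deltas":{"type":"array","items":{"type":"object","properties":{"offset":{"type":"array","items":{"type":"number"}},"delta_rot":{"type":"array","items":{"type":"number"}}}}},"fingers":{"type":"number"},"newtons":{"type":"number"}},"required":["deltas"]}

```bash
ls; mkdir -p pics
python3 - <<'E'
from workcell import telemetry, grab_frame
import cv2,numpy as np
print(telemetry.get_state())
for n in("scene","top"):
    f=grab_frame(n); cv2.imwrite(f"pics/{n}0.png",f["image"][:,:,::-1])
    print({k:v for k,v in f.items() if k!="image"})
E
```

```text
pics
{'clock': 0.0, 'qpos': array([ 1.387505  ,  0.5083554 , -0.23753738,  1.50114496,  0.1256899 ,
        1.14889692, -0.15478823]), 'dq': array([ 0.00071263,  0.00040227,  0.00042719, -0.00073674, -0.00154577,
        0.00021912,  0.00036362]), 'tau': array([-4.33182950e-04, -6.20603085e+01, -2.18724690e+00, -2.49650753e+01,
        1.26185361e-02,  1.19311651e-02, -2.83976448e-05]), 'ee_pos': array([ 0.17778121, -0.59863356,  0.22141503]), 'tcp_rot': array([[ 9.58578162e-01,  2.84829110e-01, -5.33758413e-04],
       [ 2.84829610e-01, -9.58576592e-01,  1.73523042e-03],
       [-1.74041833e-05, -1.81538419e-03, -9.99998352e-01]]), 'wrist_force': array([0.61691656, 0.11015182, 1.35487237]), 'ft_torque': array([ 0.01024867, -0.02829591,  0.04879242]), 'opening': 0.08560276836863094}
{'fx': 566.1546744298495, 'fy': 566.1546744298495, 'cx': 314.36033426355596, 'cy': 243.59038127004496, 'dist_coeffs': array([-0.02619576,  0.        ,  0.        ,  0.        ,  0.        ]), 'extrinsics': array([[-8.25195822e-01,  4.32613817e-01, -3.63176461e-01,
         1.05116935e+00],
       [ 5.64846465e-01,  6.31362717e-01, -5.31346959e-01,
         6.87945214e-01],
       [-5.71958733e-04, -6.43604230e-01, -7.65358261e-01,
         1.08577072e+00],
       [ 0.00000000e+00,  0.00000000e+00,  0.00000000e+00,
         1.00000000e+00]]), 'shot': 1}
{'fx': 554.2251181221039, 'fy': 554.2251181221039, 'cx': 329.64789602819667, 'cy': 224.91141358725574, 'dist_coeffs': array([-0.17298503,  0.        ,  0.        ,  0.        ,  0.        ]), 'extrinsics': array([[-0.02826724, -0.98860182,  0.14787631,  0.42802716],
       [-0.99954491,  0.02951339,  0.00623913,  0.01807772],
       [-0.01053235, -0.14763265, -0.98898618,  1.22841304],
       [ 0.        ,  0.        ,  0.        ,  1.        ]]), 'shot': 2}
```

View pics/scene0.png

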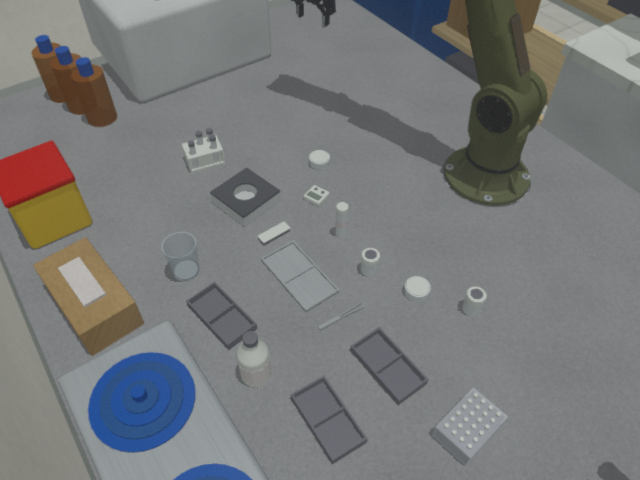

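View pics/top0.png

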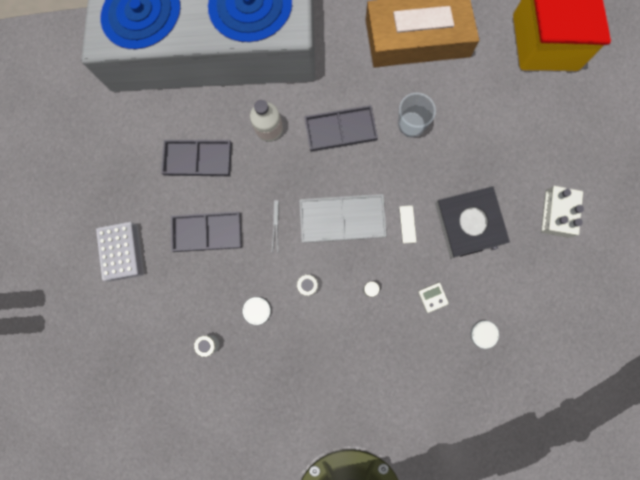

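The "top" picture shows three racks at (207,232), (197,158) and (341,129). The one nearest the base, which is at about (348,480), is (207,232). The dishes are at (256,311) and (485,334), the pots at (307,285) and (205,345), the tube at (372,289), the tray at (343,218) and the hatch at (473,221). Next I'll measure them.

```bash
cat > h.py <<'E'
import numpy as np,cv2
from workcell import telemetry, grab_frame, job, spot_in, outline_of, landmark_of
def K(f): return np.array([[f["fx"],0,f["cx"]],[0,f["fy"],f["cy"]],[0,0,1.]])
def ray(f,px):
    u=cv2.undistortPoints(np.array(px,float).reshape(-1,1,2),K(f),f["dist_coeffs"]).reshape(-1,2)
    E=f["extrinsics"]; d=np.c_[u,np.ones(len(u))]@E[:3,:3].T
    return E[:3,3],d
def plane(f,px,z):
    o,d=ray(f,px); return o+d*((z-o[2])/d[:,2])[:,None]
def proj(f,P):
    E=np.linalg.inv(f["extrinsics"]); r,_=cv2.Rodrigues(E[:3,:3])
    return cv2.projectPoints(np.array(P,float).reshape(-1,1,3),r,E[:3,3],K(f),f["dist_coeffs"])[0].reshape(-1,2)
E
python3 - <<'E'
from h import *
np.set_printoptions(precision=4,suppress=True)
Z=dict(dish_a_center=.012,pot_a_center=.03,tube_center=.05,dish_tray=0,pot_rack=0,hatch=.034,timer=0,forceps=0)
for n in("top","scene"):
    f=grab_frame(n)
    for q,z in Z.items():
        for m in landmark_of(q,f):
            if m["p"]>.2: print(n,q,round(m["p"],2),np.round(m["location"],1),plane(f,[m["location"]],z)[0])
E
```

```text
top dish_a_center 0.63 [482.2 333.9] [ 0.3583 -0.3019  0.012 ]
top pot_a_center 0.69 [207.6 344.1] [0.355  0.2964 0.03  ]
top tube_center 0.61 [371.2 291.6] [ 0.4589 -0.0584  0.05  ]
top tube_center 0.44 [305.9 286. ] [0.4748 0.0796 0.05  ]
top dish_tray 0.72 [342.8 218.3] [ 0.6258 -0.0041  0.    ]
top pot_rack 0.86 [343.2 128.7] [ 0.8357 -0.0119  0.    ]
top pot_rack 0.64 [208.  231.5] [0.6049 0.3013 0.    ]
top pot_rack 0.56 [196.9 160. ] [0.7729 0.329  0.    ]
top hatch 0.85 [471.3 219.2] [ 0.61   -0.2865  0.034 ]
top timer 0.68 [307.6 285.3] [0.4782 0.0784 0.    ]
top timer 0.63 [432.1 295.5] [ 0.447  -0.1965  0.    ]
top timer 0.58 [368.9 289.1] [ 0.4659 -0.0568  0.    ]
top timer 0.27 [473.3 219.8] [ 0.6137 -0.2997  0.    ]
top forceps 0.51 [341.5 218.1] [ 0.6264 -0.0012  0.    ]
top forceps 0.47 [273.6 223. ] [0.6198 0.1517 0.    ]
scene dish_a_center 0.76 [323.8 157.2] [ 0.3381 -0.3073  0.012 ]
scene pot_a_center 0.74 [475.1 299.6] [0.3445 0.2959 0.03  ]
scene tube_center 0.76 [342.  216.7] [ 0.4535 -0.0644  0.05  ]
scene dish_tray 0.81 [301.5 274.6] [ 0.6162 -0.0032  0.    ]
scene pot_rack 0.88 [327.  419.5] [0.7736 0.3259 0.    ]
scene pot_rack 0.75 [223.9 320.1] [0.8312 0.0048 0.    ]
scene pot_rack 0.55 [387.7 364.7] [0.5974 0.3    0.    ]
scene hatch 0.63 [240.8 190.3] [ 0.6084 -0.3035  0.034 ]
scene timer 0.85 [312.7 198.7] [ 0.4507 -0.1983  0.    ]
scene forceps 0.49 [340.9 318.7] [0.6116 0.1506 0.    ]
```

Run:
```python
from h import *
np.set_printoptions(precision=4,suppress=True)
for n in("top","scene"):
    f=grab_frame(n); im=f["image"][:,:,::-1].copy()
    for q in("dish_tray","pot_rack","hatch","forceps","timer","dish_a_center","pot_a_center","tube_center"):
        for m in outline_of(q,f):
            if m["p"]>.3:
                k=m["mask"].astype(np.uint8); c,_=cv2.findContours(k,0,1); c=max(c,key=cv2.contourArea)
                r=cv2.minAreaRect(c); print(n,q,round(m["p"],2),m["bbox"],np.round(r[0],1),np.round(r[1],1),round(r[2],1))
                cv2.drawContours(im,[c],-1,(0,255,0),1)
    cv2.imwrite(f"pics/{n}_m.png",im)
    if n=="top":
        cv2.imwrite("pics/crop_top.png",cv2.resize(im[100:370,80:520],(800,491),interpolation=cv2.INTER_CUBIC))
    else: cv2.imwrite("pics/crop_scene.png",cv2.resize(im[120:420,170:510],(800,600*800//680//1),interpolation=cv2.INTER_CUBIC)[:600])
```

```text
top dish_tray 0.9 [301.5, 193.9, 384.8, 242.1] [342.4 217.6] [43.  84.5] 86.4
top pot_rack 0.83 [163.5, 141.1, 234.3, 176.1] [196.  157.1] [69.7 36.9] 1.0
top pot_rack 0.62 [172.6, 210.0, 243.8, 251.8] [206.2 231.1] [37.1 70.6] 86.3
top hatch 0.8 [436.1, 189.0, 509.7, 259.7] [473.3 221.1] [60.7 59.1] 72.9
top forceps 0.6 [274.7, 199.4, 276.3, 227.4] [275. 213.] [24.  4.] 90.0
top timer 0.79 [419.4, 282.9, 450.2, 315.4] [432.2 297.4] [25. 25.] 63.4
top dish_a_center 0.57 [470.3, 317.5, 496.3, 350.3] [484. 334.] [28. 28.] 90.0
top pot_a_center 0.61 [194.4, 338.6, 218.9, 357.3] [206.  345.5] [19. 22.] 90.0
top tube_center 0.47 [365.2, 283.1, 381.7, 297.5] [370. 289.] [14.1 17. ] 45.0
top tube_center 0.36 [170.7, 212.8, 243.0, 254.6] [206.1 231.3] [36.4 70.4] 86.6
scene dish_tray 0.93 [264.4, 240.7, 338.8, 312.8] [299.9 274.8] [74.9 40.2] 49.4
scene pot_rack 0.74 [293.2, 377.3, 367.6, 462.5] [328.6 418.1] [81.  43.8] 57.0
scene pot_rack 0.62 [352.0, 326.2, 427.1, 403.7] [388.6 364.9] [78.3 40.7] 48.8
scene pot_rack 0.58 [185.6, 283.5, 257.3, 347.0] [221.7 314.3] [68.1 38.7] 47.3
scene hatch 0.58 [208.6, 168.3, 284.4, 219.1] [244.9 191.6] [41.  59.3] 55.8
scene forceps 0.51 [318.9, 305.8, 365.0, 326.4] [339.3 316.9] [ 6.8 47.9] 61.8
scene timer 0.9 [304.1, 186.1, 327.6, 207.5] [316.2 195.3] [20.1 17.2] 29.7
scene timer 0.72 [209.8, 166.9, 281.6, 215.6] [244.9 191.4] [40.5 57.1] 54.5
scene dish_a_center 0.78 [308.2, 151.0, 328.9, 169.6] [318.5 160. ] [20. 21.] 90.0
scene pot_a_center 0.77 [466.4, 287.6, 483.4, 315.5] [473.1 300.8] [18.8 28.2] 26.6
scene tube_center 0.92 [338.3, 203.4, 347.1, 240.0] [342.  219.5] [35. 12.] 90.0
```

View pics/crop_top.png

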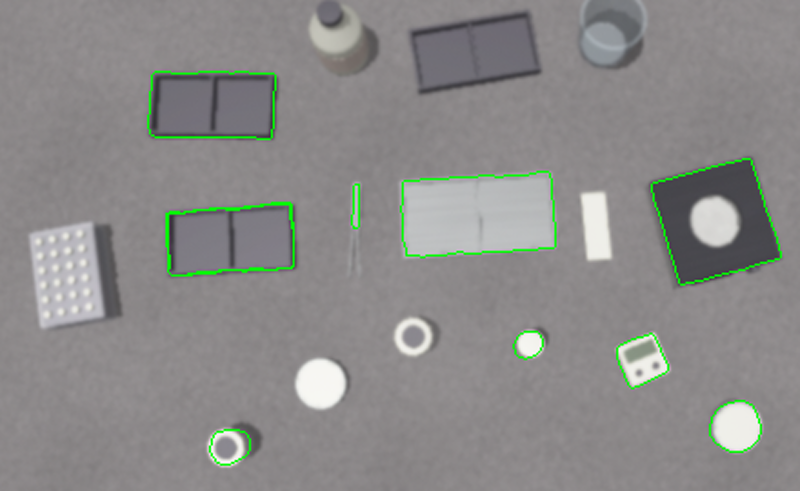

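View pics/crop_scene.png

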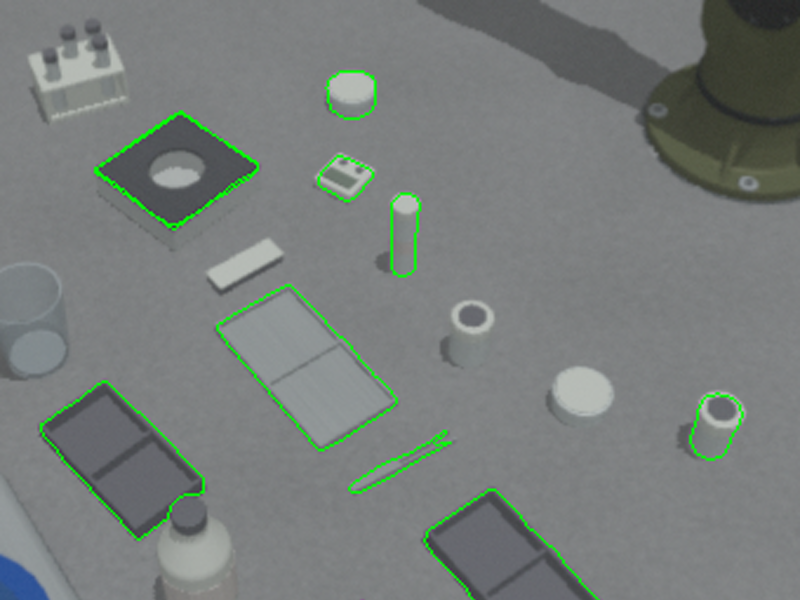

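```bash
cat > fit.py <<'E'
from h import *
from scipy.ndimage import map_coordinates, gaussian_filter
from scipy.optimize import minimize
T=np.linspace(0,2*np.pi,90,endpoint=False)
def circ(f,xy,r,z):
    return proj(f,np.c_[xy[0]+r*np.cos(T),xy[1]+r*np.sin(T),np.full(90,z)])
def fitc(fs,xy,r,z,sgn=1,d=.0025,ex=()):
    gs=[(f,gaussian_filter(f["image"].mean(2),.6)) for f in fs]
    def cost(p):
        s=0
        for f,g in gs:
            i=circ(f,p,r-d,z);o=circ(f,p,r+d,z)
            e=map_coordinates(g,[i[:,1],i[:,0]],order=1)-map_coordinates(g,[o[:,1],o[:,0]],order=1)
            s-=np.minimum(sgn*e,40).mean()
        return s
    best=min(((cost((xy[0]+a,xy[1]+b)),xy[0]+a,xy[1]+b) for a in np.arange(-.02,.0201,.002) for b in np.arange(-.02,.0201,.002)))
    m=minimize(cost,best[1:],method="Nelder-Mead",options=dict(initial_simplex=[best[1:],(best[1]+.002,best[2]),(best[1],best[2]+.002)]))
    return m.x,-m.fun
def rectpts(p,hx,hy,z,n=40):
    c,s=np.cos(p[2]),np.sin(p[2]); t=np.linspace(-.95,.95,n); o=np.ones(n)
    L=np.r_[np.c_[t*hx,o*hy],np.c_[t*hx,-o*hy],np.c_[o*hx,t*hy],np.c_[-o*hx,t*hy]]
    return np.c_[p[0]+c*L[:,0]-s*L[:,1],p[1]+s*L[:,0]+c*L[:,1],np.full(len(L),z)]
def fitr(fs,p0,hx,hy,z,sgn,d=.0025):
    gs=[(f,gaussian_filter(f["image"].mean(2),.6)) for f in fs]
    def cost(p):
        s=0
        for f,g in gs:
            i=proj(f,rectpts(p,hx-d,hy-d,z));o=proj(f,rectpts(p,hx+d,hy+d,z))
            e=map_coordinates(g,[i[:,1],i[:,0]],order=1)-map_coordinates(g,[o[:,1],o[:,0]],order=1)
            s-=np.clip(sgn*e,-40,40).mean()
        return s
    best=min((cost((p0[0]+a,p0[1]+b,p0[2]+t)),p0[0]+a,p0[1]+b,p0[2]+t) for a in np.arange(-.012,.0121,.003) for b in np.arange(-.012,.0121,.003) for t in np.arange(-.12,.121,.03))
    q=np.array(best[1:]); m=minimize(cost,q,method="Nelder-Mead",options=dict(initial_simplex=[q,q+[.002,0,0],q+[0,.002,0],q+[0,0,.02]],xatol=1e-5))
    return m.x,-m.fun
E
cat > m.py <<'E'
from fit import *
np.set_printoptions(precision=4,suppress=True)
f1,f2=grab_frame("top"),grab_frame("scene")
C=dict(dish1=((.355,-.303),.03,.024,1),dish2=(plane(f1,[(256,311)],.024)[0][:2],.03,.024,1),pot1=((.35,.296),.022,.06,1),pot2=(plane(f1,[(307,285)],.06)[0][:2],.022,.06,1),tube=((.456,-.061),.015,.1,1),port=((.609,-.295),.0315,.04,1))
ims=[f["image"][:,:,::-1].copy() for f in(f1,f2)]
for k,a in C.items():
    print(k,*[np.r_[fitc(fs,*a)] for fs in((f1,),(f2,),(f1,f2))])
    x,_=fitc((f1,f2),*a)
    for f,im in zip((f1,f2),ims): cv2.polylines(im,[np.round(circ(f,x,a[1],a[2])*16).astype(np.int32)],True,(0,0,255),1,cv2.LINE_AA,4)
R=dict(tray=((.62,-.003,0.05),.048,.094,.014 if 0 else .010,1),rack=((.601,.30,.05),.04,.078,.022,-1),hatch=((.609,-.295,.27),.065,.065,.04,-1))
for k,a in R.items():
    print(k,*[np.r_[fitr(fs,*a)] for fs in((f1,),(f2,),(f1,f2))])
    x,_=fitr((f1,f2),*a)
    for f,im in zip((f1,f2),ims):
        for q in proj(f,rectpts(x,a[1],a[2],a[3])): cv2.circle(im,tuple(np.round(q*16).astype(int)),8,(0,0,255),-1,cv2.LINE_AA,4)
cv2.imwrite("pics/fit_top.png",cv2.resize(ims[0][180:370,160:520],(800,422),interpolation=cv2.INTER_CUBIC))
cv2.imwrite("pics/fit_scene.png",cv2.resize(ims[1][140:410,200:500],(666,600),interpolation=cv2.INTER_CUBIC))
E
python3 m.py
```

```text
dish1 [ 0.357 -0.307 40.   ] [ 0.3553 -0.3063 29.0292] [ 0.3553 -0.3063 69.0291]
dish2 [ 0.4244  0.1905 40.    ] [ 0.424   0.1907 34.8792] [ 0.424   0.1907 74.8792]
pot1 [ 0.352  0.296 40.   ] [ 0.3512  0.2976 36.6761] [ 0.3512  0.2976 76.6761]
pot2 [ 0.4764  0.0767 40.    ] [ 0.475   0.0766 32.9532] [ 0.4751  0.0767 72.9227]
tube [ 0.462 -0.057 40.   ] [ 0.4614 -0.0566 35.2814] [ 0.4614 -0.0566 75.2814]
port [ 0.603 -0.289 40.   ] [ 0.6051 -0.2873 28.2367] [ 0.6051 -0.2873 68.2367]
tray [ 0.6266 -0.0025  0.0359 24.6154] [ 0.6222 -0.0053  0.0323 14.9148] [ 0.6234 -0.0041  0.032  30.6678]
rack [ 0.6004  0.2986  0.0326 30.6698] [ 0.6083  0.3084  0.0351 25.2878] [ 0.6007  0.2986  0.0343 31.1169]
hatch [ 0.6043 -0.2891  0.2215 35.1908] [ 0.605  -0.2871  0.2204 22.5453] [ 0.6045 -0.2886  0.2239 56.6105]
```

View pics/fit_top.png

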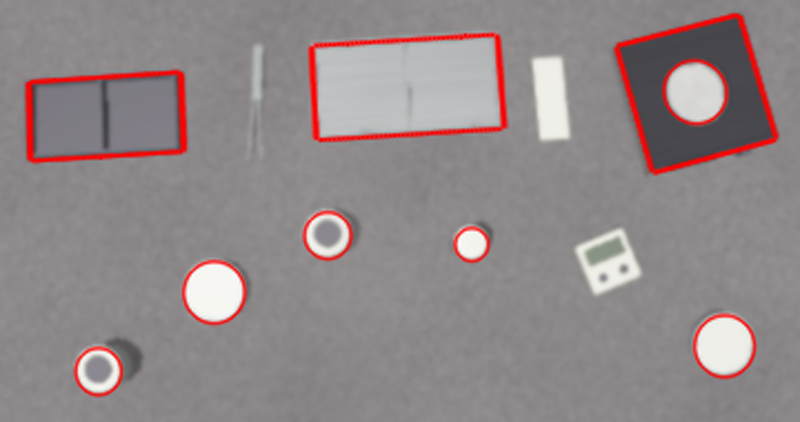

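View pics/fit_scene.png

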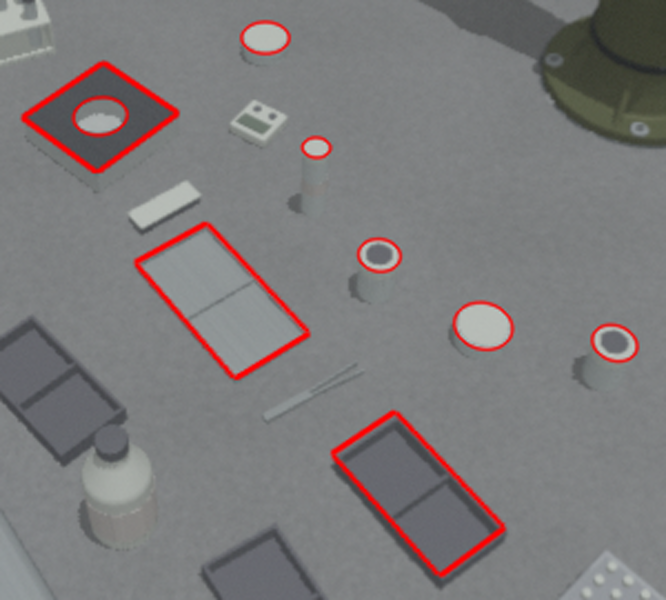

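The overlays fit the caps, tray, hatch and near rack at (387,365) in "scene". The two cameras agree to about 2 mm.

- **Rack look-alikes:** top pixels (207,232), (197,158) and (341,129). I chose (207,232), which is at x=0.60 and nearest the base.
- **White block:** (408,224) in "top" is only clutter.
- **Dish look-alikes:** none. Pots: two only.

I'll now turn the tool so the jaws run along world x.

arm_command --deltas '[{"offset":[0,0,0],"delta_rot":[0,0,-8.16]},{"offset":[0,0,0],"delta_rot":[0,0,-8.16]},{"offset":[0,0,0],"delta_rot":[0,0,-8.16]},{"offset":[0,0,0],"delta_rot":[0,0,-8.16]},{"offset":[0,0,0],"delta_rot":[0,0,-8.16]},{"offset":[0,0,0],"delta_rot":[0,0,-8.16]},{"offset":[0,0,0],"delta_rot":[0,0,-8.16]},{"offset":[0,0,0],"delta_rot":[0,0,-8.16]},{"offset":[0,0,0],"delta_rot":[0,0,-8.16]},{"offset":[0,0,0]}]' --fingers 1 --newtons 30

```text
invalid input
```

arm_command --deltas '[{"offset":[0,0,0],"delta_rot":[0,0,-8.16]},{"offset":[0,0,0],"delta_rot":[0,0,-8.16]},{"offset":[0,0,0],"delta_rot":[0,0,-8.16]},{"offset":[0,0,0],"delta_rot":[0,0,-8.16]},{"offset":[0,0,0],"delta_rot":[0,0,-8.16]},{"offset":[0,0,0],"delta_rot":[0,0,-8.16]},{"offset":[0,0,0],"delta_rot":[0,0,-8.16]},{"offset":[0,0,0],"delta_rot":[0,0,-8.16]},{"offset":[0,0,0],"delta_rot":[0,0,-8.16]},{"offset":[0,0,0],"delta_rot":[0,0,0]}]' --fingers 1 --newtons 30

```text
clock: 3.25
ee_pos: [0.1778, -0.5991, 0.2222]
tcp_rot: [[0.001, 1.0, 0.0], [1.0, -0.001, 0.0], [0.0, 0.0, -1.0]]
wrist_force: [0.3, 0.6, 0.7]
opening: 0.0851
```

arm_command --deltas '[{"offset":[0.0325,0.0198,0.01],"delta_rot":[0,0,0]},{"offset":[0.0325,0.0198,0.01],"delta_rot":[0,0,0]},{"offset":[0.0325,0.0198,0.01],"delta_rot":[0,0,0]},{"offset":[0.0325,0.0198,0.01],"delta_rot":[0,0,0]},{"offset":[0.0325,0.0198,0.01],"delta_rot":[0,0,0]},{"offset":[0.0325,0.0198,0.01],"delta_rot":[0,0,0]},{"offset":[0.0325,0.0198,0.01],"delta_rot":[0,0,0]},{"offset":[0.0325,0.0198,0.01],"delta_rot":[0,0,0]},{"offset":[0.0325,0.0198,0.01],"delta_rot":[0,0,0]},{"offset":[0,0,0],"delta_rot":[0,0,0]},{"offset":[0,0,0],"delta_rot":[0,0,0]}]'

```text
clock: 4.62
ee_pos: [0.3562, -0.3072, 0.1325]
tcp_rot: [[0.002, 1.0, -0.0], [1.0, -0.002, -0.001], [-0.001, -0.0, -1.0]]
wrist_force: [-0.2, -0.6, -0.4]
opening: 0.0851
```

```bash
cat > look.py <<'E'
import sys
from h import *
n,a,b,c,d,name=sys.argv[1],*map(int,sys.argv[2:6]),sys.argv[6]
f=grab_frame(n); im=f["image"][:,:,::-1].copy()
s=telemetry.get_state(); print(s["clock"],s["ee_pos"],s["opening"])
im=im[b:d,a:c]; k=min(800/im.shape[1],600/im.shape[0])
print("scale",k)
cv2.imwrite(f"pics/{name}.png",cv2.resize(im,None,fx=k,fy=k,interpolation=cv2.INTER_CUBIC))
P=s["ee_pos"]; R=s["tcp_rot"]
print("tcp px",proj(f,[P,P+.025*R[:,2],P+.012*R[:,2]]))
E
python3 look.py scene 260 90 400 200 g1; python3 look.py top 430 270 550 390 g1t
```

```text
4.675 [ 0.35588819 -0.30761413  0.13246553] 0.08565555960720996
scale 5.454545454545454
tcp px [[318.83245502 125.40989603]
 [318.77937414 132.81477813]
 [318.80681625 128.98712504]]
4.725 [ 0.35578577 -0.30776167  0.13245801] 0.08550648670092599
scale 5.0
tcp px [[500.820618   337.72286909]
 [497.24115962 337.09453296]
 [499.08325663 337.41808981]]
```

View pics/g1.png

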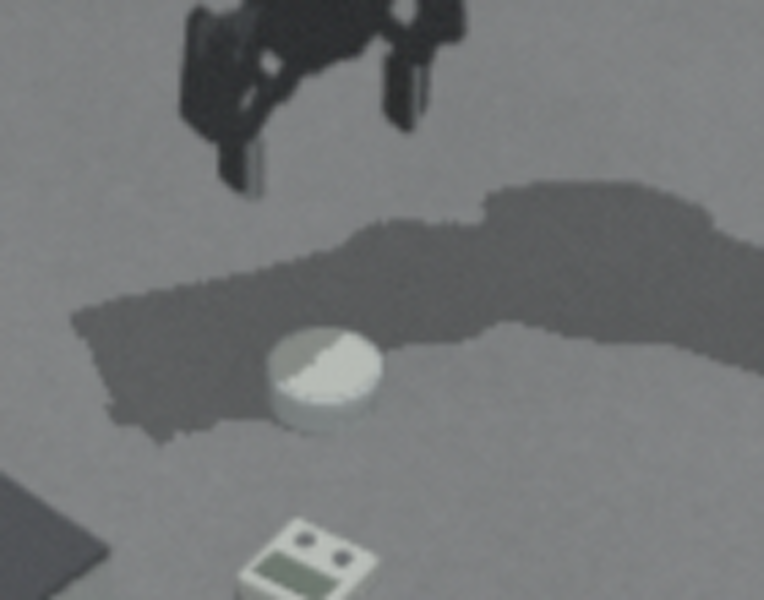

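View pics/g1t.png

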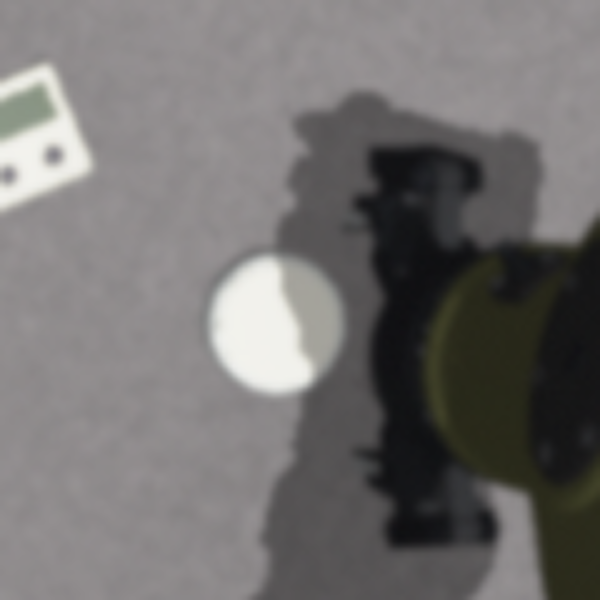

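The tips appear at about (305,126) and (335,114), higher in the picture than the quoted 25 mm offset would put them. I'll overlay the predicted tips to check.

```bash
cat > tips.py <<'E'
import sys
from h import *
f=grab_frame("scene"); im=f["image"][:,:,::-1].copy(); s=telemetry.get_state(); P=s["ee_pos"];R=s["tcp_rot"]; o=s["opening"]/2
a,b,c,d=map(int,sys.argv[1:5]); k=min(800/(c-a),600/(d-b))
big=cv2.resize(im[b:d,a:c],None,fx=k,fy=k,interpolation=cv2.INTER_CUBIC)
for z,col in((.025,(0,0,255)),(.012,(0,255,0)),(0,(255,255,0)),(-.02,(255,0,255))):
    for y in(-o,o):
        q=proj(f,[P+R@[x,y,z] for x in(-.011,.011)]); q=((q-[a,b]+.5)*k).astype(int)
        cv2.line(big,tuple(map(int,q[0])),tuple(map(int,q[1])),col,2)
print(P,s["opening"]); cv2.imwrite(f"pics/{sys.argv[5]}.png",big)
E
python3 tips.py 270 80 370 155 g2
```

```text
[ 0.35571928 -0.30776662  0.13243651] 0.08515432114791961
```

View pics/g2.png

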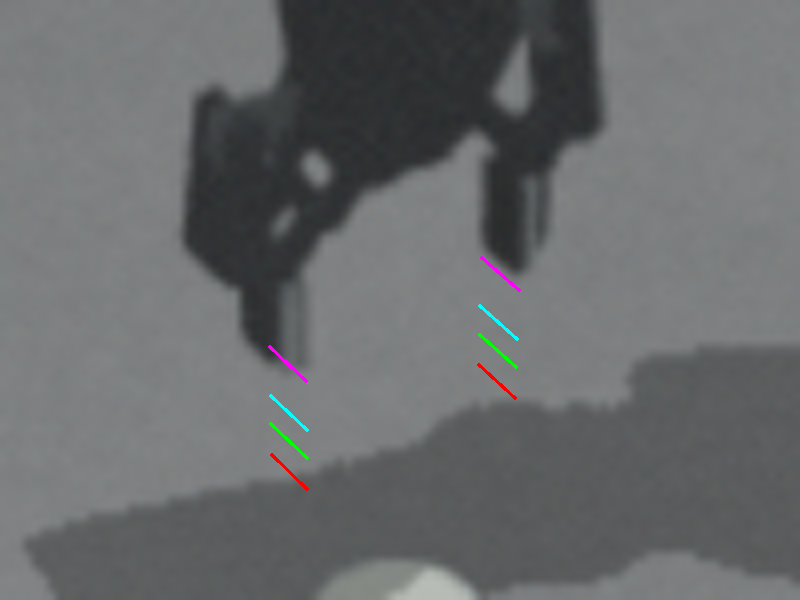

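The rendered tips show about 22 mm behind the reported TCP, where about 12 mm ahead was expected. I won't trust the quoted offset. I'll go down to a height that is safe either way and check again.

arm_command --deltas '[{"offset":[0.0005,0.0,0.02],"delta_rot":[0,0,0]},{"offset":[0,0,0.02],"delta_rot":[0,0,0]},{"offset":[0,0,0.018],"delta_rot":[0,0,0]},{"offset":[0,0,0],"delta_rot":[0,0,0]},{"offset":[0,0,0],"delta_rot":[0,0,0]}]'

```text
clock: 5.4
ee_pos: [0.3563, -0.3067, 0.0748]
tcp_rot: [[0.001, 1.0, 0.0], [1.0, -0.001, -0.0], [-0.0, 0.0, -1.0]]
wrist_force: [0.2, -0.3, 0.4]
opening: 0.085
```

```bash
python3 tips.py 270 100 370 175 g3;  python3 look.py top 430 270 550 390 g3t
```

```text
[ 0.35649547 -0.30674687  0.07501005] 0.08555447892573441
5.5 [ 0.3565239  -0.30667492  0.07500794] 0.08548791885297505
scale 5.0
tcp px [[492.2765253  335.98735903]
 [489.03937632 335.40925092]
 [490.70607118 335.70705436]]
```

View pics/g3.png

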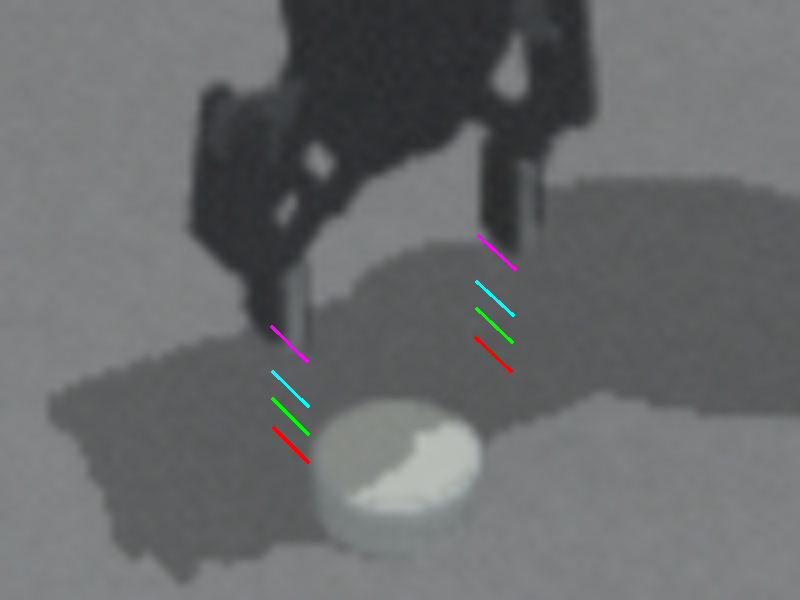

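View pics/g3t.png

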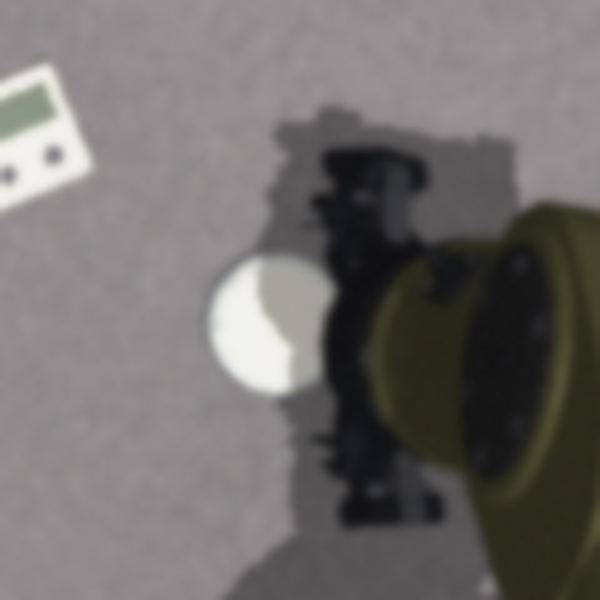

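Top view: the gripper sits laterally where it is reported, at about (507,337), so the disagreement is in height. I'll part-close to about 64 mm to see where the tips end up at a dish-sized opening.

arm_command --deltas '[{"offset":[0,0,0.015],"delta_rot":[0,0,0]},{"offset":[0,0,0.015],"delta_rot":[0,0,0]},{"offset":[0,0,0.0],"delta_rot":[0,0,0]},{"offset":[0,0,0],"delta_rot":[0,0,0]},{"offset":[0,0,0],"delta_rot":[0,0,0]}]' --fingers 0.82

```text
clock: 6.12
ee_pos: [0.3565, -0.3062, 0.0445]
tcp_rot: [[0.0, 1.0, 0.0], [1.0, -0.0, -0.0], [-0.0, 0.0, -1.0]]
wrist_force: [-0.3, -0.5, 0.6]
opening: 0.07
```

```bash
python3 tips.py 270 100 370 175 g4;  python3 look.py top 430 270 550 390 g4t
```

```text
[ 0.35647024 -0.30627043  0.04455986] 0.06992312212869248
6.225 [ 0.35643636 -0.30625598  0.04455997] 0.06991913602165042
scale 5.0
tcp px [[488.15174311 335.35070563]
 [485.06950313 334.80343857]
 [486.65680491 335.08541211]]
```

View pics/g4.png

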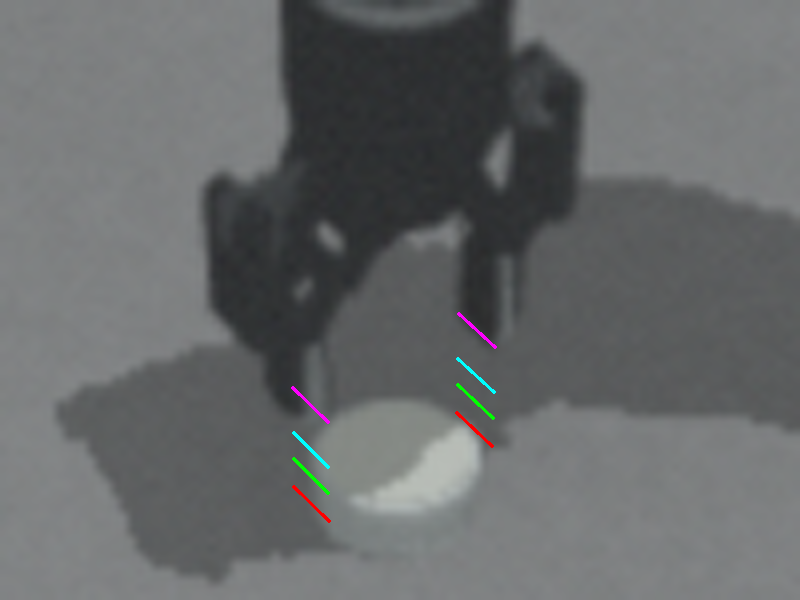

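View pics/g4t.png

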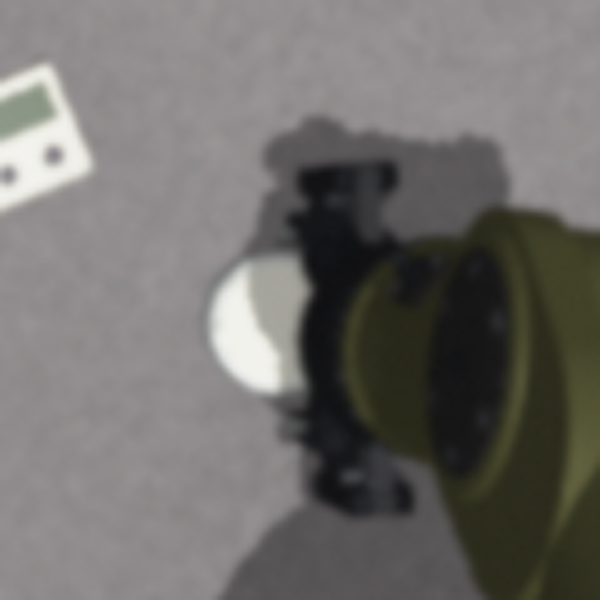

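The spikes at (486,314) and (486,357) in "top" match the fingertips at z≈0.066, and so does the scene view. So the two views put the tips above the TCP, against the quoted geometry. A safe test: at the height the quoted geometry would use, close gently. If the opening passes 60 mm, the tips really are above the dish.

arm_command --deltas '[{"offset":[0,0,0.006],"delta_rot":[0,0,0]},{"offset":[0,0,0],"delta_rot":[0,0,0]},{"offset":[0,0,0.0],"delta_rot":[0,0,0]},{"offset":[0,0,0],"delta_rot":[0,0,0]}]' --fingers 0.6 --newtons 20

```text
clock: 6.72
ee_pos: [0.3563, -0.3062, 0.0383]
tcp_rot: [[0.0, 1.0, 0.0], [1.0, -0.0, -0.0], [-0.0, 0.0, -1.0]]
wrist_force: [0.0, 0.9, -0.1]
opening: 0.0513
```

```bash
python3 tips.py 270 100 370 175 g5;  python3 look.py top 430 270 550 390 g5t
```

```text
[ 0.356282   -0.30617979  0.03834754] 0.051582056224291115
6.825 [ 0.35630018 -0.30617724  0.03834082] 0.05190586056082829
scale 5.0
tcp px [[487.33982742 335.27930914]
 [484.28555593 334.74007932]
 [485.85852696 335.01792415]]
```

View pics/g5.png

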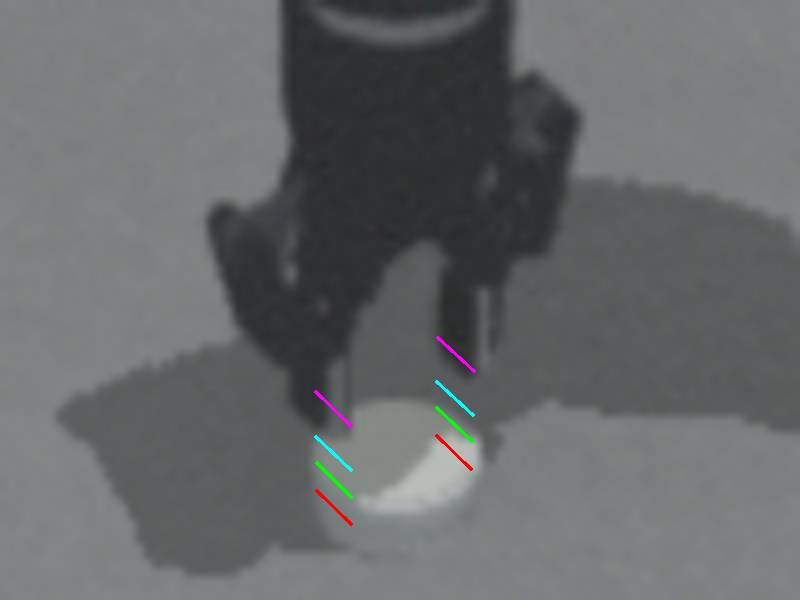

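The opening went to 51.6 mm with no force, so the tips really are above the dish, at z≈0.058. The camera view is right and the quoted 25 mm is about 45 mm out. From here I'll use tip z ≈ TCP z + 0.021. I'll open and go down in stages.

arm_command --deltas '[{"offset":[0,0,0],"delta_rot":[0,0,0]},{"offset":[0,0,0.0],"delta_rot":[0,0,0]},{"offset":[0,0,0.0],"delta_rot":[0,0,0]},{"offset":[0,0,0.01],"delta_rot":[0,0,0]},{"offset":[0,0,0.01],"delta_rot":[0,0,0]},{"offset":[0,0,0.01],"delta_rot":[0,0,0]},{"offset":[0,0,0],"delta_rot":[0,0,0]},{"offset":[0,0,0],"delta_rot":[0,0,0]}]' --fingers 0.88

```text
clock: 7.82
ee_pos: [0.3563, -0.306, 0.0082]
tcp_rot: [[-0.0, 1.0, -0.0], [1.0, 0.0, 0.0], [0.0, -0.0, -1.0]]
wrist_force: [-0.6, 0.3, 0.2]
opening: 0.075
```

```bash
python3 tips.py 270 100 370 175 g6;  python3 look.py top 430 270 550 390 g6t
```

```text
[ 0.35641622 -0.30616564  0.00839201] 0.07519291423378137
7.925 [ 0.35640563 -0.30621232  0.00847608] 0.07525382900944026
scale 5.0
tcp px [[483.71799196 334.59002944]
 [480.80599929 334.07314315]
 [482.30601674 334.33952404]]
```

View pics/g6.png

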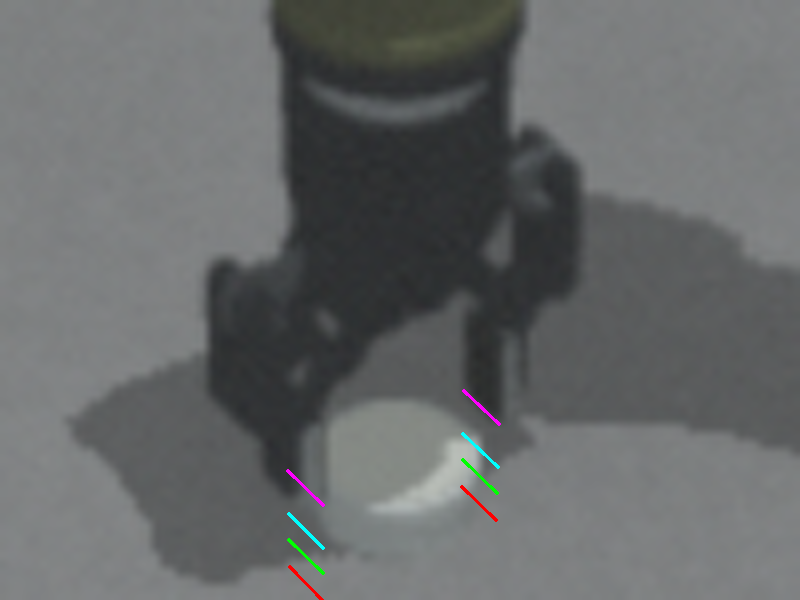

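View pics/g6t.png

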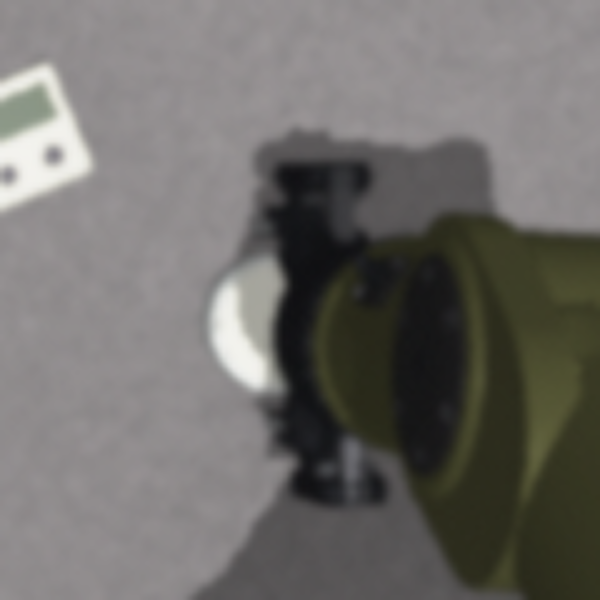

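arm_command --deltas '[{"offset":[0,0,0.007],"delta_rot":[0,0,0]},{"offset":[0,0,0.006],"delta_rot":[0,0,0]},{"offset":[0,0,0],"delta_rot":[0,0,0]},{"offset":[0,0,0],"delta_rot":[0,0,0]}]'

```text
clock: 8.43
ee_pos: [0.3563, -0.3061, -0.0048]
tcp_rot: [[0.0, 1.0, -0.0], [1.0, -0.0, 0.0], [0.0, -0.0, -1.0]]
wrist_force: [0.0, 0.7, 0.2]
opening: 0.0756
```

```bash
python3 tips.py 270 100 370 175 g7
```

```text
[ 0.35629756 -0.30611185 -0.0047063 ] 0.07503428202365876
```

View pics/g7.png

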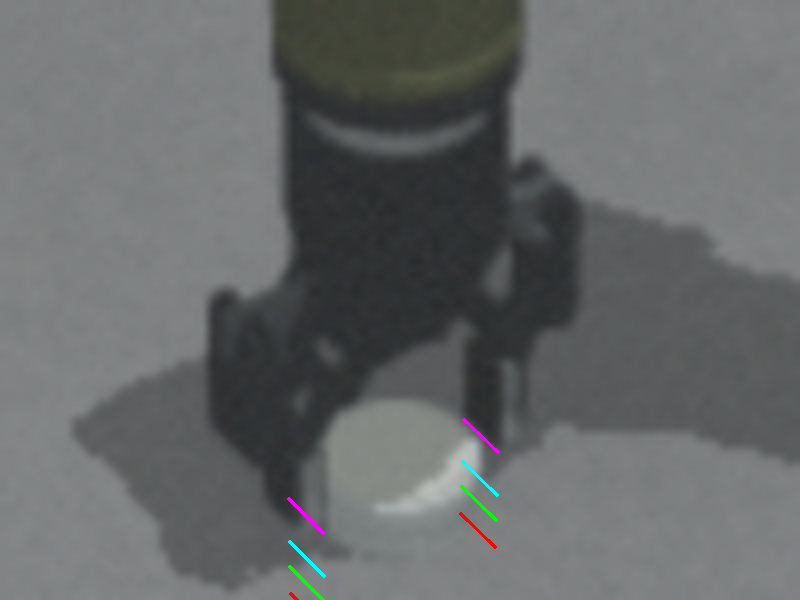

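The tips now straddle the dish below its top. Closing.

arm_command --deltas '[{"offset":[0,0,0],"delta_rot":[0,0,0]},{"offset":[0,0,0],"delta_rot":[0,0,0]},{"offset":[0,0,0],"delta_rot":[0,0,0]},{"offset":[0,0,0],"delta_rot":[0,0,0]},{"offset":[0,0,0],"delta_rot":[0,0,0]}]' --fingers 0.4 --newtons 30

```text
clock: 9.1
ee_pos: [0.3564, -0.3062, -0.0044]
tcp_rot: [[0.0, 1.0, 0.0], [1.0, -0.0, -0.0], [-0.0, 0.0, -1.0]]
wrist_force: [-0.7, 1.5, 6.6]
opening: 0.0589
```

arm_command --deltas '[{"offset":[0,0,-0.01],"delta_rot":[0,0,0]},{"offset":[0,0,-0.03],"delta_rot":[0,0,0]},{"offset":[0,0,-0.04],"delta_rot":[0,0,0]},{"offset":[0,0,-0.04],"delta_rot":[0,0,0]},{"offset":[0,0,0],"delta_rot":[0,0,0]},{"offset":[0,0,0],"delta_rot":[0,0,0]}]'

```text
clock: 9.85
ee_pos: [0.3557, -0.3062, 0.1152]
tcp_rot: [[0.001, 1.0, -0.0], [1.0, -0.001, -0.0], [-0.0, -0.0, -1.0]]
wrist_force: [-0.3, -0.3, 0.2]
opening: 0.059
```

```bash
python3 tips.py 270 80 370 155 g8
```

```text
[ 0.35548599 -0.30597087  0.11465036] 0.05857412630927582
```

View pics/g8.png

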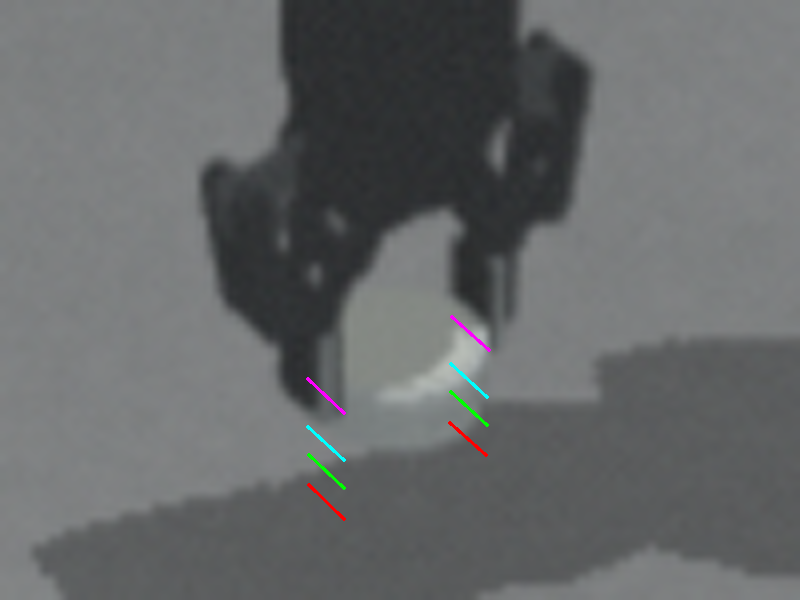

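The dish is held level. Carrying it to the −y bay at (0.6255, −0.050).

arm_command --deltas '[{"offset":[0.0156,0.017,0],"delta_rot":[0,0,0]},{"offset":[0.0256,0.027,0],"delta_rot":[0,0,0]},{"offset":[0.0256,0.027,0],"delta_rot":[0,0,0]},{"offset":[0.0256,0.027,0],"delta_rot":[0,0,0]},{"offset":[0.0256,0.027,0],"delta_rot":[0,0,0]},{"offset":[0.0256,0.027,0],"delta_rot":[0,0,0]},{"offset":[0.0256,0.027,0],"delta_rot":[0,0,0]},{"offset":[0.0256,0.027,0],"delta_rot":[0,0,0]},{"offset":[0.0256,0.027,0],"delta_rot":[0,0,0]},{"offset":[0.0256,0.027,0.01],"delta_rot":[0,0,0]},{"offset":[0.01,0.01,0.02],"delta_rot":[0,0,0]},{"offset":[0,0,0.02],"delta_rot":[0,0,0]}]'

```text
clock: 11.4
ee_pos: [0.6256, -0.0493, 0.0626]
tcp_rot: [[-0.002, 1.0, -0.003], [1.0, 0.002, 0.0], [0.0, -0.003, -1.0]]
wrist_force: [-1.0, -0.8, -0.4]
opening: 0.0588
```

arm_command --deltas '[{"offset":[0,0,0.01],"delta_rot":[0,0,0]},{"offset":[0,0,0.01],"delta_rot":[0,0,0]},{"offset":[0,0,0],"delta_rot":[0,0,0]},{"offset":[0,0,0],"delta_rot":[0,0,0]}]'

```text
clock: 11.9
ee_pos: [0.6266, -0.0505, 0.0458]
tcp_rot: [[0.001, 1.0, 0.001], [1.0, -0.001, -0.0], [-0.0, 0.001, -1.0]]
wrist_force: [-0.4, 0.1, -0.1]
opening: 0.0589
```

```bash
python3 tips.py 240 200 360 290 g9; python3 look.py top 280 150 440 270 g9t
```

```text
[ 0.62672    -0.05037015  0.04598895] 0.05876251195338952
12.0 [ 0.62676189 -0.05034392  0.04604965] 0.05847624379721456
scale 5.0
tcp px [[364.41439251 213.85030405]
 [363.83247354 215.72996515]
 [364.1321286  214.7621023 ]]
```

View pics/g9.png

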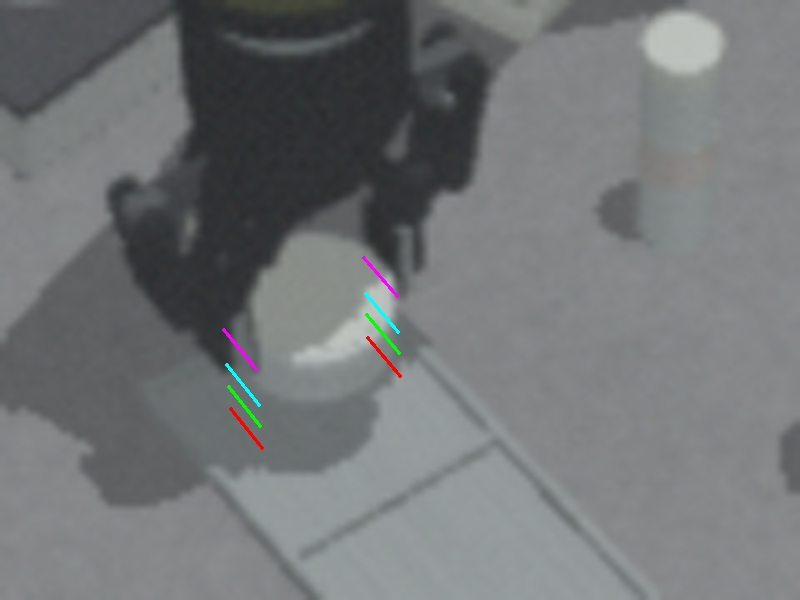

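View pics/g9t.png

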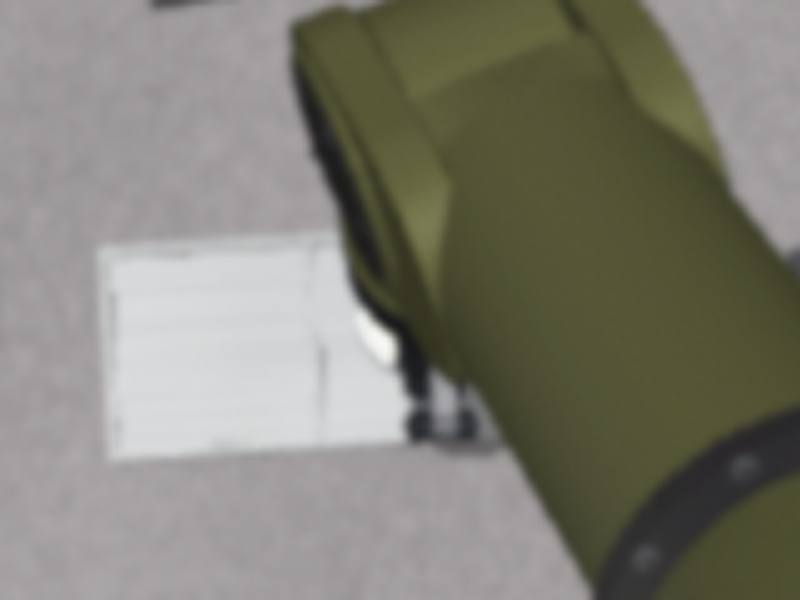

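```bash
cat > ov.py <<'E'
# overlay cylinders: args cam x0 y0 x1 y1 name  then triples x,y,r,z
import sys
from fit import *
a=sys.argv; n=a[1]; x0,y0,x1,y1=map(int,a[2:6]); f=grab_frame(n); im=f["image"][:,:,::-1]
k=min(800/(x1-x0),600/(y1-y0)); big=cv2.resize(im[y0:y1,x0:x1],None,fx=k,fy=k,interpolation=cv2.INTER_CUBIC)
for t,col in zip(a[7:],[(0,0,255),(0,255,0),(255,255,0),(255,0,255)]*3):
    x,y,r,z=map(float,t.split(","))
    q=(circ(f,(x,y),r,z)-[x0,y0]+.5)*k
    cv2.polylines(big,[q.astype(np.int32)],True,col,1,cv2.LINE_AA)
cv2.imwrite(f"pics/{a[6]}.png",big); s=telemetry.get_state(); print(s["clock"],s["ee_pos"],s["opening"])
E
python3 ov.py scene 240 200 360 290 g10 .6268,-.0503,.03,.0745 .6268,-.0503,.03,.0505
```

```text
12.05 [ 0.62665697 -0.05034722  0.04595627] 0.05882263830983257
```

View pics/g10.png

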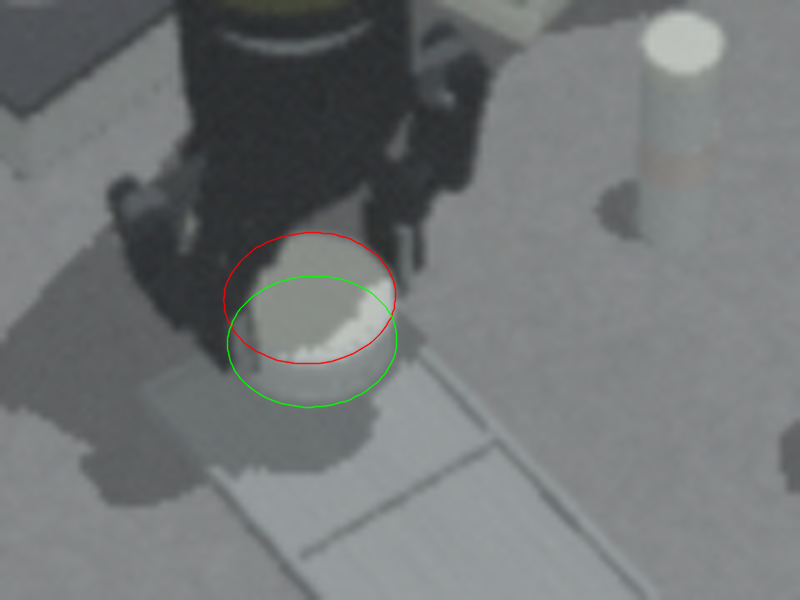

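The overlay matches the held dish: rim at z=0.0745, base at 0.0505. So only the tool-tip offset is wrong, not the reported pose. Lowering gently.

arm_command --deltas '[{"offset":[0,0,0.015],"delta_rot":[0,0,0]},{"offset":[0,0,0.015],"delta_rot":[0,0,0]},{"offset":[0,0,0.008],"delta_rot":[0,0,0]},{"offset":[0,0,0.004],"delta_rot":[0,0,0]},{"offset":[0,0,0.002],"delta_rot":[0,0,0]},{"offset":[0,0,0.001],"delta_rot":[0,0,0]},{"offset":[0,0,0],"delta_rot":[0,0,0]},{"offset":[0,0,0],"delta_rot":[0,0,0]}]'

```text
clock: 13.05
ee_pos: [0.6265, -0.0502, 0.0006]
tcp_rot: [[0.0, 1.0, 0.001], [1.0, -0.0, -0.0], [-0.0, 0.001, -1.0]]
wrist_force: [0.6, -0.2, -0.4]
opening: 0.0588
```

arm_command --deltas '[{"offset":[0,0,0.0005],"delta_rot":[0,0,0]},{"offset":[0,0,0.0005],"delta_rot":[0,0,0]},{"offset":[0,0,0],"delta_rot":[0,0,0]}]'

```text
clock: 13.42
ee_pos: [0.6264, -0.0502, -0.0003]
tcp_rot: [[0.0, 1.0, 0.0], [1.0, -0.0, -0.0], [-0.0, 0.0, -1.0]]
wrist_force: [-2.0, -0.1, 5.2]
opening: 0.0589
```

Contact at 5 N. Opening, then lifting.

arm_command --deltas '[{"offset":[0,0,0],"delta_rot":[0,0,0]},{"offset":[0,0,0],"delta_rot":[0,0,0]},{"offset":[0,0,0],"delta_rot":[0,0,0]},{"offset":[0,0,-0.01],"delta_rot":[0,0,0]},{"offset":[0,0,-0.03],"delta_rot":[0,0,0]},{"offset":[0,0,-0.04],"delta_rot":[0,0,0]},{"offset":[0.01,-0.01,-0.03],"delta_rot":[0,0,0]},{"offset":[0.03,-0.02,0],"delta_rot":[0,0,0]},{"offset":[0.03,-0.02,0],"delta_rot":[0,0,0]},{"offset":[0.03,-0.02,0],"delta_rot":[0,0,0]},{"offset":[0.03,-0.02,0],"delta_rot":[0,0,0]},{"offset":[0.03,-0.02,0],"delta_rot":[0,0,0]}]' --fingers 0.92

```text
clock: 14.92
ee_pos: [0.5158, 0.1108, 0.1101]
tcp_rot: [[0.0, 1.0, 0.001], [1.0, -0.0, 0.0], [0.0, 0.001, -1.0]]
wrist_force: [-0.2, -0.2, -0.2]
opening: 0.0787
```

```bash
python3 ov.py scene 240 200 360 290 g11 .6265,-.0502,.03,.028 ; python3 look.py top 280 150 440 270 g11t
```

```text
14.975 [0.51280053 0.11597151 0.11044215] 0.07872780776033045
15.025 [0.51427121 0.11411004 0.1104807 ] 0.07843331443778681
scale 5.0
tcp px [[286.81427209 265.75020533]
 [287.84293387 266.64965526]
 [287.31363066 266.18685936]]
```

View pics/g11.png

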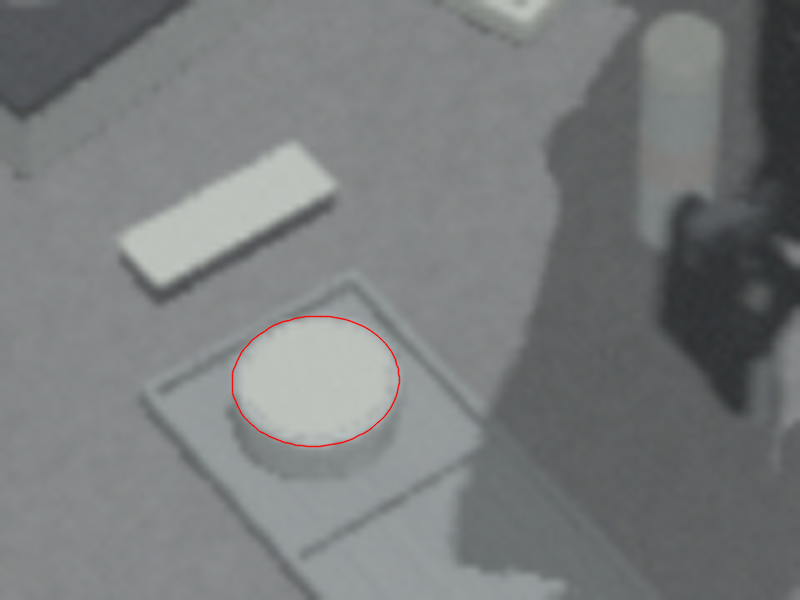

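Dish 1 is flat in the −y bay and the overlay agrees. Now dish 2.

arm_command --deltas '[{"offset":[0.02,-0.023,0],"delta_rot":[0,0,0]},{"offset":[0.03,-0.033,0],"delta_rot":[0,0,0]},{"offset":[0.021,-0.024,0.0],"delta_rot":[0,0,0]},{"offset":[0.01,-0.012,0.01],"delta_rot":[0,0,0]},{"offset":[0,0,0.02],"delta_rot":[0,0,0]},{"offset":[0,0,0.02],"delta_rot":[0,0,0]},{"offset":[0,0,0.02],"delta_rot":[0,0,0]},{"offset":[0,0,0],"delta_rot":[0,0,0]},{"offset":[0,0,0],"delta_rot":[0,0,0]},{"offset":[0,0,0],"delta_rot":[0,0,0]}]'

```text
clock: 16.27
ee_pos: [0.425, 0.191, 0.0401]
tcp_rot: [[0.001, 1.0, 0.001], [1.0, -0.001, 0.001], [0.001, 0.001, -1.0]]
wrist_force: [-0.0, 0.1, 0.1]
opening: 0.0787
```

```bash
python3 tips.py 360 230 480 320 h1
```

```text
[0.42492537 0.1909331  0.04006086] 0.07826335542991897
```

View pics/h1.png

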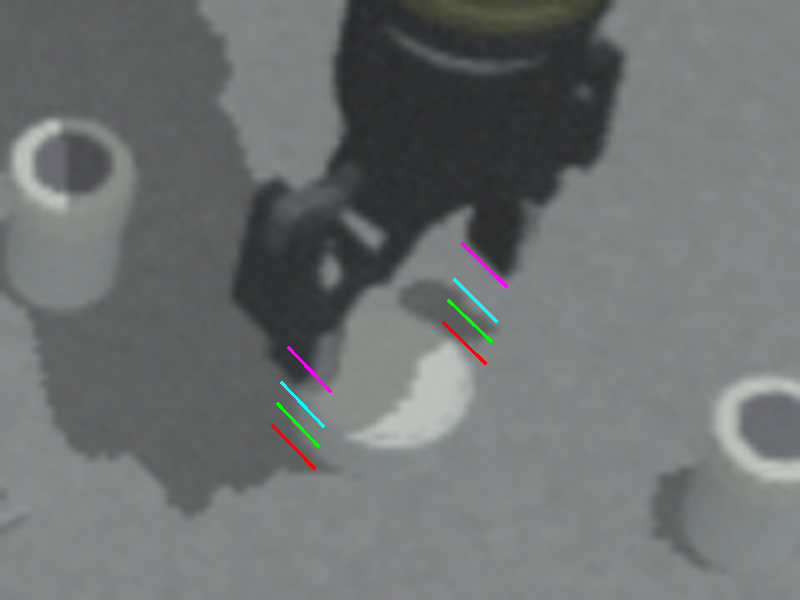

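arm_command --deltas '[{"offset":[0,-0.0005,0.015],"delta_rot":[0,0,0]},{"offset":[0,0,0.015],"delta_rot":[0,0,0]},{"offset":[0,0,0.01],"delta_rot":[0,0,0]},{"offset":[0,0,0.0045],"delta_rot":[0,0,0]},{"offset":[0,0,0],"delta_rot":[0,0,0]},{"offset":[0,0,0],"delta_rot":[0,0,0]}]'

```text
clock: 17.08
ee_pos: [0.4241, 0.191, -0.0049]
tcp_rot: [[0.0, 1.0, 0.001], [1.0, -0.0, 0.0], [0.0, 0.001, -1.0]]
wrist_force: [-0.6, -0.1, 0.2]
opening: 0.0785
```

arm_command --deltas '[{"offset":[0,0,0],"delta_rot":[0,0,0]},{"offset":[0,0,0],"delta_rot":[0,0,0]},{"offset":[0,0,0],"delta_rot":[0,0,0]},{"offset":[0,0,0],"delta_rot":[0,0,0]},{"offset":[0,0,0],"delta_rot":[0,0,0]}]' --fingers 0.4 --newtons 30

```text
clock: 17.7
ee_pos: [0.4241, 0.1909, -0.0046]
tcp_rot: [[0.0, 1.0, 0.001], [1.0, -0.0, 0.0], [0.0, 0.001, -1.0]]
wrist_force: [-0.5, -0.6, 5.6]
opening: 0.0588
```

arm_command --deltas '[{"offset":[0,0,-0.01],"delta_rot":[0,0,0]},{"offset":[0,0,-0.03],"delta_rot":[0,0,0]},{"offset":[0,0,-0.04],"delta_rot":[0,0,0]},{"offset":[0,0,-0.04],"delta_rot":[0,0,0]},{"offset":[0,0,0],"delta_rot":[0,0,0]},{"offset":[0,0,0],"delta_rot":[0,0,0]}]'

```text
clock: 18.45
ee_pos: [0.4237, 0.1904, 0.1148]
tcp_rot: [[0.001, 1.0, 0.0], [1.0, -0.001, -0.0], [-0.0, 0.0, -1.0]]
wrist_force: [-0.3, 0.4, -0.8]
opening: 0.0585
```

```bash
python3 tips.py 360 180 480 270 h2
```

```text
[0.42337749 0.1902802  0.11425273] 0.05883109643282718
```

View pics/h2.png

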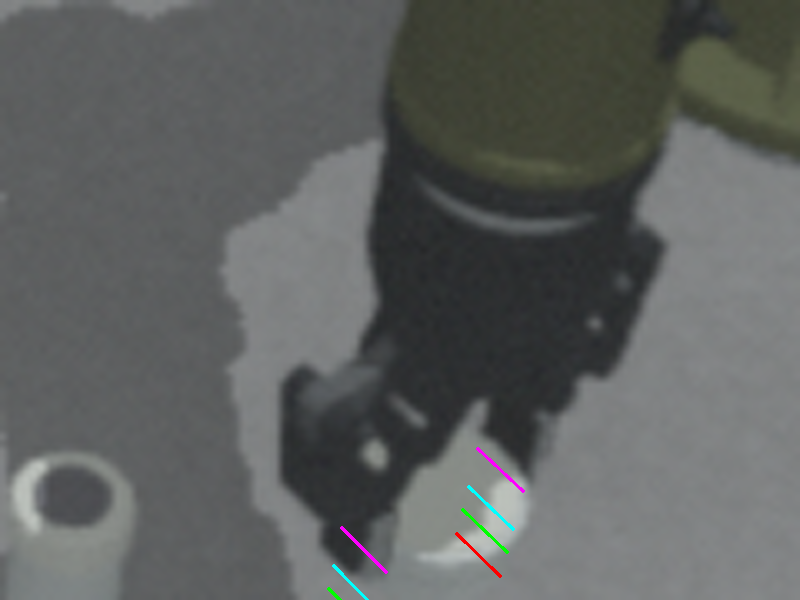

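Dish 2 is held. Going to the +y bay at (0.6225, 0.042).

arm_command --deltas '[{"offset":[-0.013,0.018,0],"delta_rot":[0,0,0]},{"offset":[-0.02,0.026,0],"delta_rot":[0,0,0]},{"offset":[-0.025,0.034,0],"delta_rot":[0,0,0]},{"offset":[-0.025,0.034,0],"delta_rot":[0,0,0]},{"offset":[-0.025,0.034,0],"delta_rot":[0,0,0]},{"offset":[-0.02,0.026,0],"delta_rot":[0,0,0]},{"offset":[-0.013,0.018,0],"delta_rot":[0,0,0]},{"offset":[-0.007,0.009,0.01],"delta_rot":[0,0,0]},{"offset":[0,0,0.02],"delta_rot":[0,0,0]},{"offset":[0,0,0.02],"delta_rot":[0,0,0]},{"offset":[0,0,0.015],"delta_rot":[0,0,0]},{"offset":[0,0,0],"delta_rot":[0,0,0]}]'

```text
clock: 20.0
ee_pos: [0.6214, 0.043, 0.048]
tcp_rot: [[-0.001, 1.0, -0.003], [1.0, 0.001, -0.0], [-0.0, -0.003, -1.0]]
wrist_force: [-0.4, 0.1, -0.5]
opening: 0.0587
```

arm_command --deltas '[{"offset":[0,0,0.01],"delta_rot":[0,0,0]},{"offset":[0,0,0],"delta_rot":[0,0,0]},{"offset":[0,0,0],"delta_rot":[0,0,0]}]'

```text
clock: 20.38
ee_pos: [0.6231, 0.0428, 0.0402]
tcp_rot: [[0.0, 1.0, 0.001], [1.0, -0.0, 0.0], [0.0, 0.001, -1.0]]
wrist_force: [0.4, -0.4, -0.0]
opening: 0.0589
```

```bash
python3 ov.py scene 240 200 360 290 h3 .6223,.042,.03,.028 .6223,.042,.03,.004
```

```text
20.425 [0.62313464 0.04283236 0.04025563] 0.05875859783536491
```

View pics/h3.png

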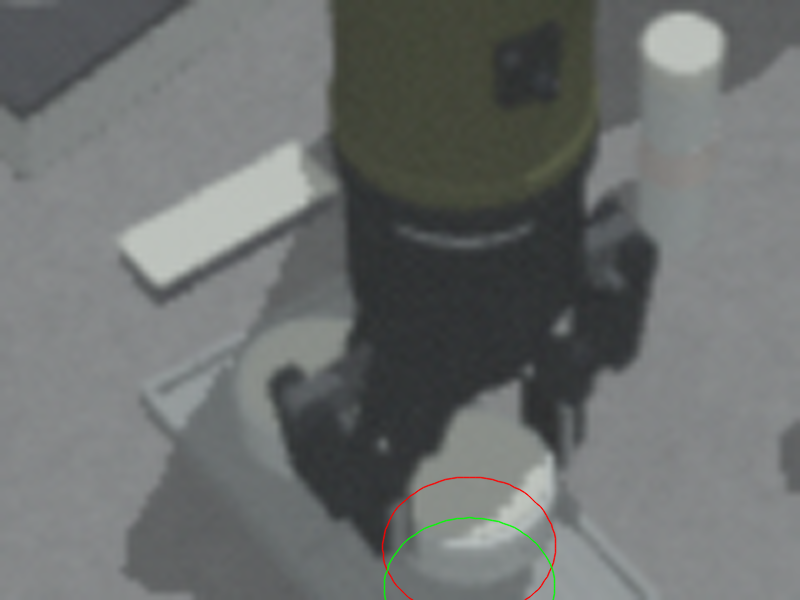

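Lined up. Lowering to TCP z≈0.000 and on to contact.

arm_command --deltas '[{"offset":[0,0,0.014],"delta_rot":[0,0,0]},{"offset":[0,0,0.012],"delta_rot":[0,0,0]},{"offset":[0,0,0.007],"delta_rot":[0,0,0]},{"offset":[0,0,0.004],"delta_rot":[0,0,0]},{"offset":[0,0,0.0015],"delta_rot":[0,0,0]},{"offset":[0,0,0.001],"delta_rot":[0,0,0]},{"offset":[0,0,0.0005],"delta_rot":[0,0,0]},{"offset":[0,0,0.0005],"delta_rot":[0,0,0]},{"offset":[0,0,0],"delta_rot":[0,0,0]}]'

```text
clock: 21.55
ee_pos: [0.623, 0.0428, -0.0005]
tcp_rot: [[0.0, 1.0, 0.0], [1.0, -0.0, 0.0], [0.0, 0.0, -1.0]]
wrist_force: [-0.1, -0.9, -0.8]
opening: 0.0587
```

arm_command --deltas '[{"offset":[0,0,0.0005],"delta_rot":[0,0,0]},{"offset":[0,0,0],"delta_rot":[0,0,0]}]'

```text
clock: 21.8
ee_pos: [0.623, 0.0428, -0.0005]
tcp_rot: [[0.0, 1.0, 0.001], [1.0, -0.0, -0.0], [-0.0, 0.001, -1.0]]
wrist_force: [-1.2, 0.6, 5.3]
opening: 0.059
```

arm_command --deltas '[{"offset":[0,0,0],"delta_rot":[0,0,0]},{"offset":[0,0,0],"delta_rot":[0,0,0]},{"offset":[0,0,0],"delta_rot":[0,0,0]},{"offset":[0,0,-0.01],"delta_rot":[0,0,0]},{"offset":[0,0,-0.03],"delta_rot":[0,0,0]},{"offset":[0,0,-0.04],"delta_rot":[0,0,0]},{"offset":[0,-0.01,-0.03],"delta_rot":[0,0,0]},{"offset":[0.008,-0.035,0],"delta_rot":[0,0,0]},{"offset":[0.01,-0.042,0],"delta_rot":[0,0,0]},{"offset":[0.009,-0.038,0],"delta_rot":[0,0,0]},{"offset":[0.005,-0.015,0],"delta_rot":[0,0,0]},{"offset":[0.002,-0.007,0],"delta_rot":[0,0,0]}]' --fingers 0.92

```text
clock: 23.3
ee_pos: [0.4762, 0.0771, 0.1094]
tcp_rot: [[-0.0, 1.0, 0.002], [1.0, 0.0, 0.0], [0.0, 0.002, -1.0]]
wrist_force: [0.3, 0.2, 0.0]
opening: 0.0787
```

arm_command --deltas '[{"offset":[0,0,0.02],"delta_rot":[0,0,0]},{"offset":[0,0,0.02],"delta_rot":[0,0,0]},{"offset":[0,0,0],"delta_rot":[0,0,0]},{"offset":[0,0,0],"delta_rot":[0,0,0]}]'

```text
clock: 23.8
ee_pos: [0.4767, 0.077, 0.0692]
tcp_rot: [[0.001, 1.0, 0.001], [1.0, -0.001, 0.0], [0.0, 0.001, -1.0]]
wrist_force: [0.3, 0.4, 0.2]
opening: 0.0782
```

```bash
python3 tips.py 270 200 410 305 p1; python3 ov.py top 280 180 440 300 p1t .6230,.0428,.03,.028 .6265,-.0502,.03,.028 .4757,.0767,.022,.06
```

```text
[0.47675957 0.07698671 0.06941703] 0.07867782470339918
23.9 [0.47663752 0.07694692 0.06944605] 0.07869069980556387
```

View pics/p1.png

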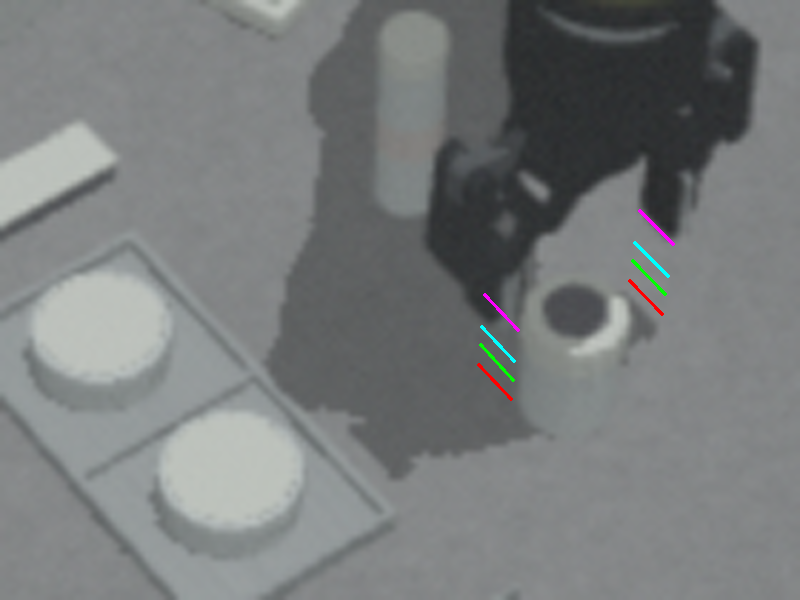

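View pics/p1t.png

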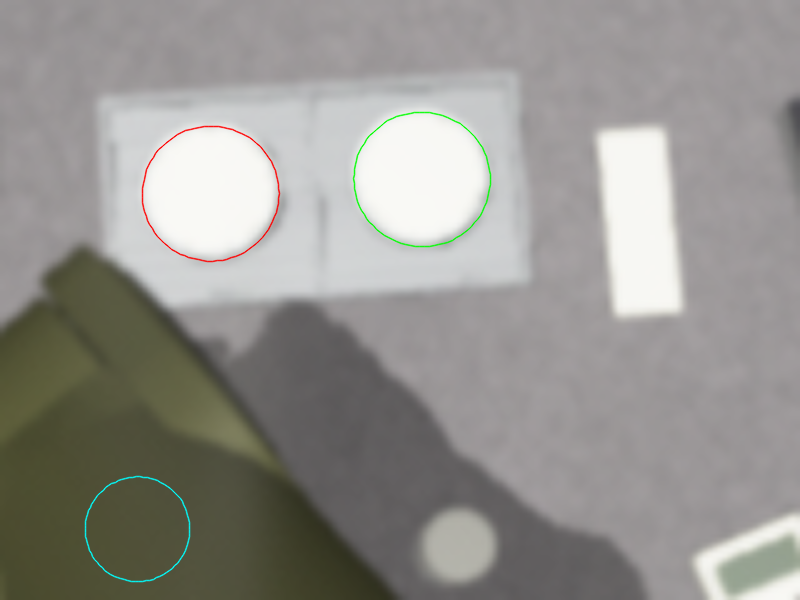

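Both dishes are flat, one in each bay. Going down on pot 2, aiming for tips about 33–35 mm above its base.

arm_command --deltas '[{"offset":[0,-0.001,0.015],"delta_rot":[0,0,0]},{"offset":[0,0,0.015],"delta_rot":[0,0,0]},{"offset":[0,0,0.015],"delta_rot":[0,0,0]},{"offset":[0,0,0.0105],"delta_rot":[0,0,0]},{"offset":[0,0,0],"delta_rot":[0,0,0]},{"offset":[0,0,0],"delta_rot":[0,0,0]}]'

```text
clock: 24.65
ee_pos: [0.475, 0.077, 0.0134]
tcp_rot: [[0.0, 1.0, 0.0], [1.0, -0.0, 0.0], [0.0, 0.0, -1.0]]
wrist_force: [-0.0, -0.4, -0.2]
opening: 0.0783
```

arm_command --deltas '[{"offset":[0,0,0],"delta_rot":[0,0,0]},{"offset":[0,0,0],"delta_rot":[0,0,0]},{"offset":[0,0,0],"delta_rot":[0,0,0]},{"offset":[0,0,0],"delta_rot":[0,0,0]},{"offset":[0,0,0],"delta_rot":[0,0,0]},{"offset":[0,0,0],"delta_rot":[0,0,0]}]' --fingers 0.3 --newtons 30

```text
clock: 25.4
ee_pos: [0.4751, 0.0768, 0.0138]
tcp_rot: [[0.0, 1.0, 0.001], [1.0, -0.0, -0.0], [-0.0, 0.001, -1.0]]
wrist_force: [-1.5, 0.1, 5.4]
opening: 0.0434
```

```bash
python3 tips.py 270 200 410 305 p2
```

```text
[0.47508082 0.07681112 0.01376114] 0.043300393371219145
```

View pics/p2.png

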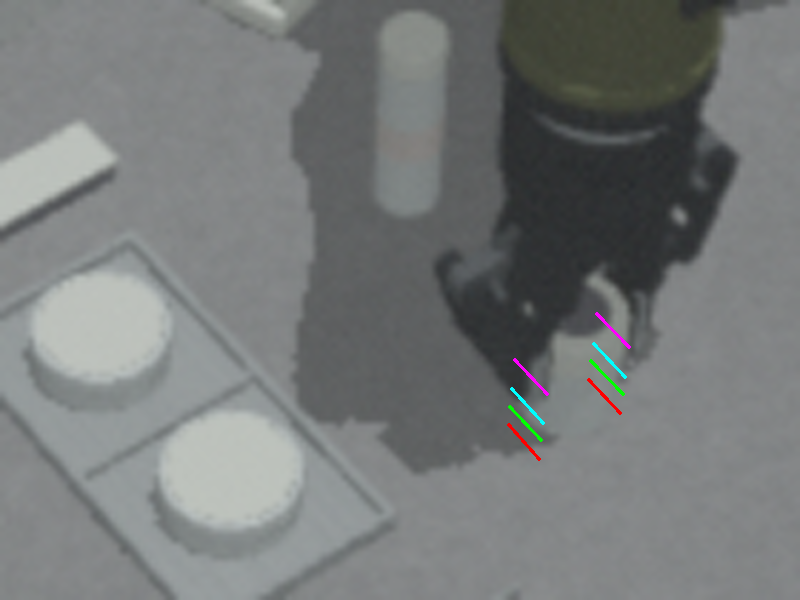

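At this opening the tips swing further forward, to about 27 mm above the base. That's a bit low, so I'll regrip 6 mm higher.

arm_command --deltas '[{"offset":[0,0,0],"delta_rot":[0,0,0]},{"offset":[0,0,0],"delta_rot":[0,0,0]},{"offset":[0,0,-0.006],"delta_rot":[0,0,0]},{"offset":[0,0,0],"delta_rot":[0,0,0]},{"offset":[0,0,0],"delta_rot":[0,0,0]}]' --fingers 0.65

```text
clock: 26.08
ee_pos: [0.4749, 0.0768, 0.0194]
tcp_rot: [[0.0, 1.0, 0.0], [1.0, -0.0, 0.0], [0.0, 0.0, -1.0]]
wrist_force: [-0.1, 1.0, 0.1]
opening: 0.0549
```

arm_command --deltas '[{"offset":[0,0,0],"delta_rot":[0,0,0]},{"offset":[0,0,0],"delta_rot":[0,0,0]},{"offset":[0,0,0],"delta_rot":[0,0,0]},{"offset":[0,0,0],"delta_rot":[0,0,0]},{"offset":[0,0,0],"delta_rot":[0,0,0]}]' --fingers 0.3 --newtons 30

```text
clock: 26.7
ee_pos: [0.4748, 0.0768, 0.0194]
tcp_rot: [[0.0, 1.0, 0.0], [1.0, -0.0, -0.0], [-0.0, 0.0, -1.0]]
wrist_force: [-0.6, 0.4, 5.5]
opening: 0.043
```

arm_command --deltas '[{"offset":[0,0,-0.01],"delta_rot":[0,0,0]},{"offset":[0,0,-0.03],"delta_rot":[0,0,0]},{"offset":[0,0,-0.04],"delta_rot":[0,0,0]},{"offset":[0,0,-0.04],"delta_rot":[0,0,0]},{"offset":[0,0,0],"delta_rot":[0,0,0]},{"offset":[0,0,0],"delta_rot":[0,0,0]}]'

```text
clock: 27.45
ee_pos: [0.4745, 0.0765, 0.1391]
tcp_rot: [[0.001, 1.0, -0.0], [1.0, -0.001, -0.0], [-0.0, -0.0, -1.0]]
wrist_force: [-0.1, -0.1, -1.1]
opening: 0.0428
```

```bash
python3 tips.py 300 170 440 275 p3
```

```text
[0.47416674 0.07641405 0.1385709 ] 0.04341200805663093
```

View pics/p3.png

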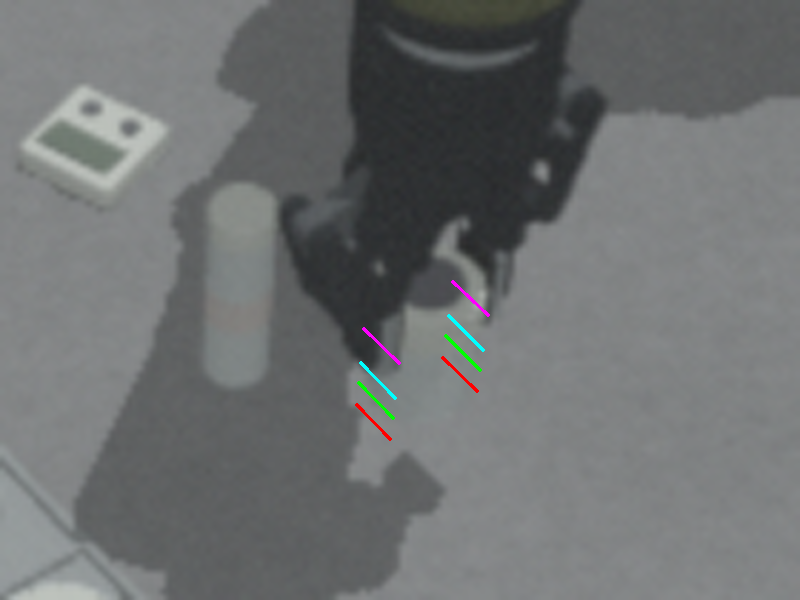

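Pot 2 is held upright. Carrying it to the rack's +y bay at (0.599, 0.337).

arm_command --deltas '[{"offset":[0.015,0.007,0],"delta_rot":[0,0,0]},{"offset":[0.025,0.012,0],"delta_rot":[0,0,0]},{"offset":[0.035,0.017,0],"delta_rot":[0,0,0]},{"offset":[0.035,0.017,0],"delta_rot":[0,0,0]},{"offset":[0.035,0.017,0],"delta_rot":[0,0,0]},{"offset":[0.035,0.017,0],"delta_rot":[0,0,0]},{"offset":[0.035,0.017,0],"delta_rot":[0,0,0]},{"offset":[0.025,0.012,0],"delta_rot":[0,0,0]},{"offset":[0.015,0.006,0],"delta_rot":[0,0,0]},{"offset":[0.005,0.003,0.01],"delta_rot":[0,0,0]},{"offset":[0,0,0.02],"delta_rot":[0,0,0]},{"offset":[0,0,0.02],"delta_rot":[0,0,0]}]'

```text
clock: 29.0
ee_pos: [0.5994, 0.3366, 0.0872]
tcp_rot: [[0.0, 1.0, -0.001], [1.0, -0.0, -0.001], [-0.001, -0.001, -1.0]]
wrist_force: [0.0, -0.5, -0.7]
opening: 0.0432
```

arm_command --deltas '[{"offset":[0,0,0.015],"delta_rot":[0,0,0]},{"offset":[0,0,0.01],"delta_rot":[0,0,0]},{"offset":[0,0,0],"delta_rot":[0,0,0]},{"offset":[0,0,0],"delta_rot":[0,0,0]}]'

```text
clock: 29.5
ee_pos: [0.6002, 0.3371, 0.065]
tcp_rot: [[0.0, 1.0, 0.001], [1.0, -0.0, 0.001], [0.001, 0.001, -1.0]]
wrist_force: [-0.0, -0.1, 0.0]
opening: 0.0432
```

```bash
python3 ov.py scene 330 300 470 405 p4 .5994,.3366,.022,.1055 .5994,.3366,.022,.0455 .5994,.3366,.022,.004;python3 ov.py top 140 180 300 300 p4t .5994,.3366,.022,.1055
```

```text
29.55 [0.60031555 0.33711644 0.06510667] 0.04317633621187971
29.6 [0.60029045 0.33707886 0.06514812] 0.043023010959960716
```

View pics/p4.png

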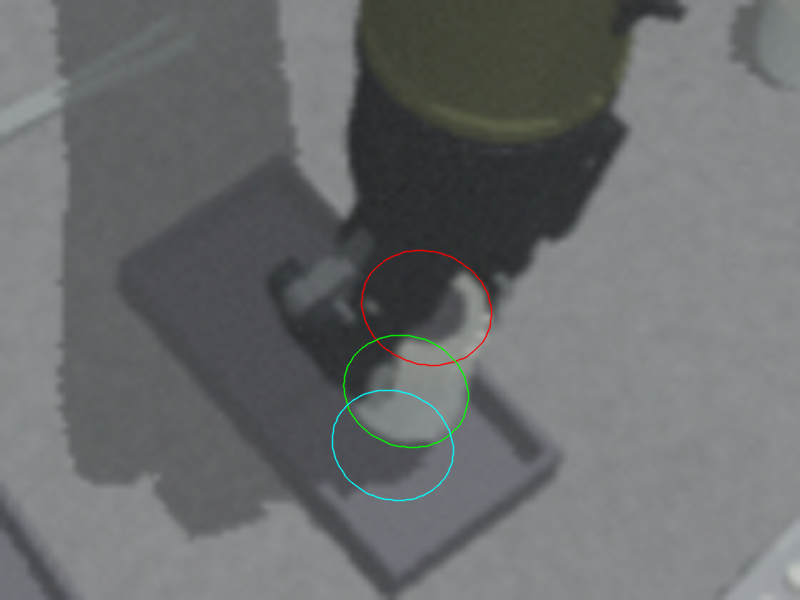

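View pics/p4t.png

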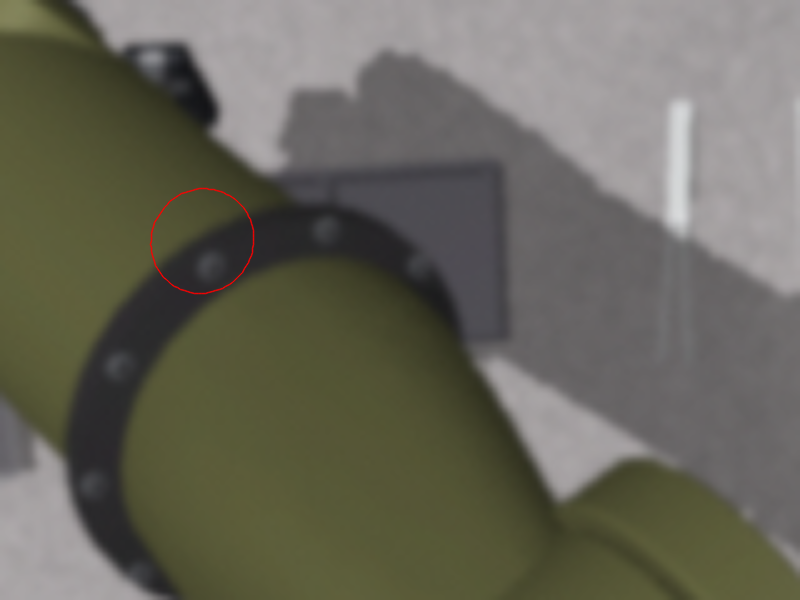

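The bay looks slightly offset from my estimate in the scene view. I'll overlay the full rack model before lowering.

```bash
cat > rk.py <<'E'
import sys
from fit import *
f=grab_frame("scene"); T0=cv2.imread("pics/top0.png"); S0=cv2.imread("pics/scene0.png"); ft=grab_frame("top")
X=list(map(float,sys.argv[1].split(",")))
def L(f,im,box,name):
    x0,y0,x1,y1=box;k=min(800/(x1-x0),600/(y1-y0)); big=cv2.resize(im[y0:y1,x0:x1],None,fx=k,fy=k,interpolation=cv2.INTER_CUBIC)
    c,s=np.cos(X[2]),np.sin(X[2])
    def poly(cx,cy,hx,hy,z,col):
        l=np.array([[cx-hx,cy-hy],[cx+hx,cy-hy],[cx+hx,cy+hy],[cx-hx,cy+hy]])
        P=np.c_[X[0]+c*l[:,0]-s*l[:,1],X[1]+s*l[:,0]+c*l[:,1],np.full(4,z)]
        q=(proj(f,P)-[x0,y0]+.5)*k; cv2.polylines(big,[q.astype(np.int32)],True,col,1,cv2.LINE_AA)
    poly(0,0,.04,.078,.022,(0,0,255)); poly(0,0,.04,.078,0,(255,255,0))
    for y in(.038,-.038): poly(0,y,.036,.036,.004,(0,255,0))
    cv2.imwrite(f"pics/{name}.png",big)
L(f,S0,(340,310,440,410),sys.argv[2]+"s"); L(ft,T0,(160,195,260,265),sys.argv[2]+"t")
E
python3 rk.py .601,.299,.034 rk1
```

View pics/rk1s.png

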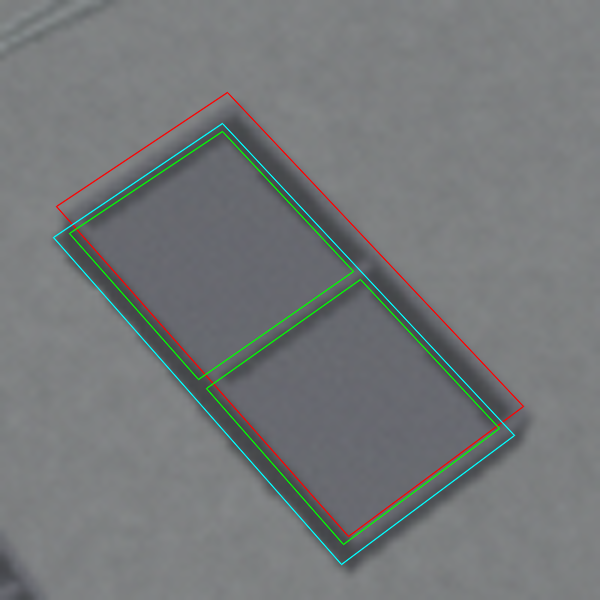

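View pics/rk1t.png

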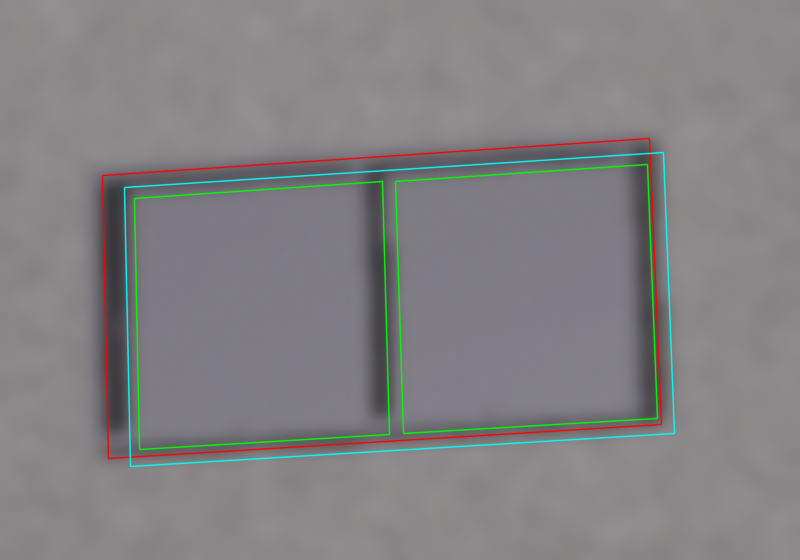

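The floor outlines match in both views within about 3 mm, so the position is good. Lowering.

arm_command --deltas '[{"offset":[0.001,0,0.014],"delta_rot":[0,0,0]},{"offset":[0,0,0.012],"delta_rot":[0,0,0]},{"offset":[0,0,0.008],"delta_rot":[0,0,0]},{"offset":[0,0,0.004],"delta_rot":[0,0,0]},{"offset":[0,0,0.0015],"delta_rot":[0,0,0]},{"offset":[0,0,0.001],"delta_rot":[0,0,0]},{"offset":[0,0,0.0005],"delta_rot":[0,0,0]},{"offset":[0,0,0.0005],"delta_rot":[0,0,0]},{"offset":[0,0,0],"delta_rot":[0,0,0]}]'

```text
clock: 30.82
ee_pos: [0.6001, 0.3379, 0.0235]
tcp_rot: [[0.0, 1.0, 0.001], [1.0, -0.0, 0.0], [0.0, 0.001, -1.0]]
wrist_force: [-1.8, -0.8, 5.7]
opening: 0.0432
```

arm_command --deltas '[{"offset":[0,0,0],"delta_rot":[0,0,0]},{"offset":[0,0,0],"delta_rot":[0,0,0]},{"offset":[0,0,0],"delta_rot":[0,0,0]},{"offset":[0,0,0],"delta_rot":[0,0,0]},{"offset":[0,0,-0.01],"delta_rot":[0,0,0]},{"offset":[0,0,-0.03],"delta_rot":[0,0,0]},{"offset":[0,0,-0.04],"delta_rot":[0,0,0]},{"offset":[0,-0.01,-0.03],"delta_rot":[0,0,0]},{"offset":[-0.005,-0.03,0],"delta_rot":[0,0,0]},{"offset":[-0.007,-0.04,0],"delta_rot":[0,0,0]},{"offset":[-0.007,-0.04,0],"delta_rot":[0,0,0]},{"offset":[-0.007,-0.04,0],"delta_rot":[0,0,0]}]' --fingers 0.85

```text
clock: 32.33
ee_pos: [0.4387, 0.3118, 0.1336]
tcp_rot: [[0.0, 1.0, 0.001], [1.0, -0.0, 0.001], [0.001, 0.001, -1.0]]
wrist_force: [-0.1, 0.0, 0.1]
opening: 0.0726
```

arm_command --deltas '[{"offset":[-0.007,-0.04,0],"delta_rot":[0,0,0]},{"offset":[-0.005,-0.028,0],"delta_rot":[0,0,0]},{"offset":[-0.003,-0.015,0.01],"delta_rot":[0,0,0]},{"offset":[0,-0.005,0.02],"delta_rot":[0,0,0]},{"offset":[0,0,0.02],"delta_rot":[0,0,0]},{"offset":[0,0,0.01],"delta_rot":[0,0,0]},{"offset":[0,0,0],"delta_rot":[0,0,0]},{"offset":[0,0,0],"delta_rot":[0,0,0]}]'

```text
clock: 33.33
ee_pos: [0.3523, 0.2972, 0.0734]
tcp_rot: [[0.0, 1.0, 0.001], [1.0, -0.0, 0.001], [0.001, 0.001, -1.0]]
wrist_force: [-1.5, 0.2, -0.7]
opening: 0.0726
```

```bash
python3 tips.py 400 240 520 330 q1; python3 ov.py scene 330 300 470 405 q1s .600,.338,.022,.064
```

```text
[0.35228308 0.29725906 0.07344555] 0.07254517147335536
33.425 [0.35226965 0.29715337 0.07340893] 0.07257930916669172
```

View pics/q1.png

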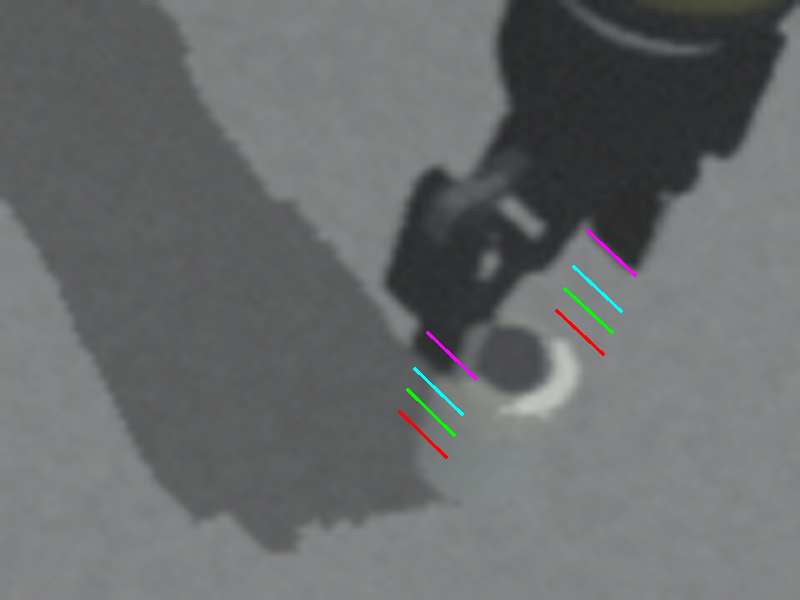

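View pics/q1s.png

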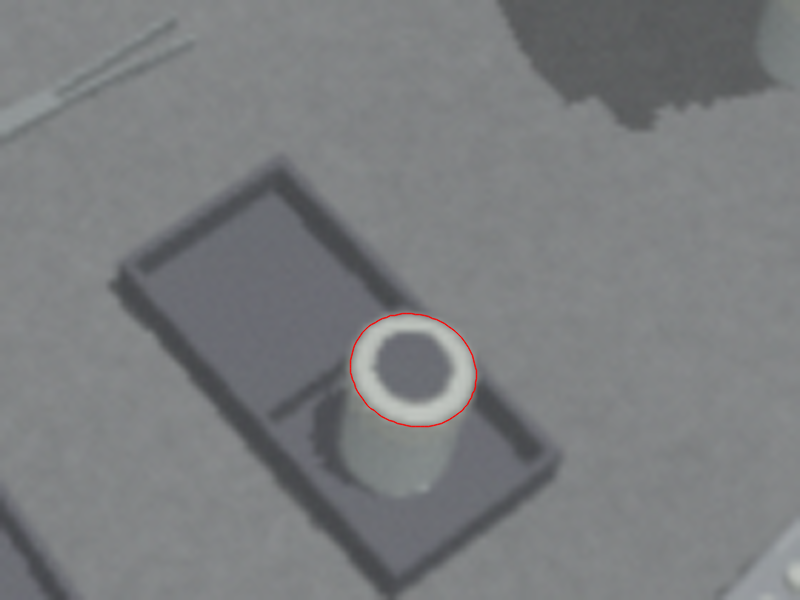

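Pot 2 stands in its bay. Going down on pot 1.

arm_command --deltas '[{"offset":[0,-0.0005,0.015],"delta_rot":[0,0,0]},{"offset":[0,0,0.015],"delta_rot":[0,0,0]},{"offset":[0,0,0.015],"delta_rot":[0,0,0]},{"offset":[0,0,0.009],"delta_rot":[0,0,0]},{"offset":[0,0,0],"delta_rot":[0,0,0]},{"offset":[0,0,0],"delta_rot":[0,0,0]}]'

```text
clock: 34.17
ee_pos: [0.3516, 0.2971, 0.0193]
tcp_rot: [[0.0, 1.0, 0.001], [1.0, -0.0, 0.0], [0.0, 0.001, -1.0]]
wrist_force: [0.4, -0.8, -0.0]
opening: 0.0726
```

arm_command --deltas '[{"offset":[0,0,0],"delta_rot":[0,0,0]},{"offset":[0,0,0],"delta_rot":[0,0,0]},{"offset":[0,0,0],"delta_rot":[0,0,0]},{"offset":[0,0,0],"delta_rot":[0,0,0]},{"offset":[0,0,0],"delta_rot":[0,0,0]},{"offset":[0,0,0],"delta_rot":[0,0,0]}]' --fingers 0.3 --newtons 30

```text
clock: 34.92
ee_pos: [0.3516, 0.297, 0.0193]
tcp_rot: [[0.0, 1.0, 0.001], [1.0, -0.0, 0.0], [0.0, 0.001, -1.0]]
wrist_force: [-0.8, -0.7, 5.9]
opening: 0.043
```

arm_command --deltas '[{"offset":[0,0,-0.01],"delta_rot":[0,0,0]},{"offset":[0,0,-0.03],"delta_rot":[0,0,0]},{"offset":[0,0,-0.04],"delta_rot":[0,0,0]},{"offset":[0,0,-0.04],"delta_rot":[0,0,0]},{"offset":[0,0,0],"delta_rot":[0,0,0]},{"offset":[0,0,0],"delta_rot":[0,0,0]}]'

```text
clock: 35.67
ee_pos: [0.3513, 0.2963, 0.1387]
tcp_rot: [[0.001, 1.0, 0.0], [1.0, -0.001, -0.0], [-0.0, 0.0, -1.0]]
wrist_force: [0.7, -0.7, -1.0]
opening: 0.0429
```

```bash
python3 tips.py 400 200 520 290 q2
```

```text
[0.35104058 0.29613948 0.13821177] 0.04307708436820551
```

View pics/q2.png

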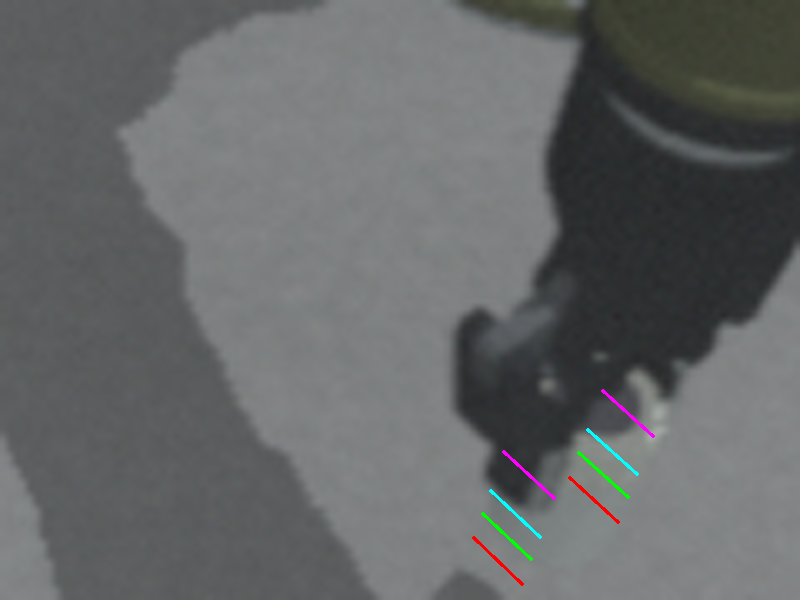

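arm_command --deltas '[{"offset":[-0.002,0.015,0],"delta_rot":[0,0,0]},{"offset":[-0.003,0.025,0],"delta_rot":[0,0,0]},{"offset":[-0.005,0.035,0],"delta_rot":[0,0,0]},{"offset":[-0.005,0.035,0],"delta_rot":[0,0,0]},{"offset":[-0.005,0.035,0],"delta_rot":[0,0,0]},{"offset":[-0.005,0.035,0],"delta_rot":[0,0,0]},{"offset":[-0.005,0.035,0],"delta_rot":[0,0,0]},{"offset":[-0.003,0.022,0],"delta_rot":[0,0,0]},{"offset":[-0.001,0.01,0],"delta_rot":[0,0,0]},{"offset":[-0.001,0.004,0.01],"delta_rot":[0,0,0]},{"offset":[0,0,0.02],"delta_rot":[0,0,0]},{"offset":[0,0,0.02],"delta_rot":[0,0,0]}]'

```text
clock: 37.22
ee_pos: [0.6013, 0.262, 0.0876]
tcp_rot: [[-0.001, 1.0, -0.001], [1.0, 0.001, -0.0], [-0.0, -0.001, -1.0]]
wrist_force: [0.8, 0.0, -1.4]
opening: 0.0435
```

arm_command --deltas '[{"offset":[0,0,0.015],"delta_rot":[0,0,0]},{"offset":[0,0,0.01],"delta_rot":[0,0,0]},{"offset":[0,0,0],"delta_rot":[0,0,0]},{"offset":[0,0,0],"delta_rot":[0,0,0]}]'

```text
clock: 37.72
ee_pos: [0.6027, 0.2621, 0.0644]
tcp_rot: [[0.0, 1.0, 0.001], [1.0, -0.0, 0.001], [0.001, 0.001, -1.0]]
wrist_force: [0.1, -0.6, 0.4]
opening: 0.0429
```

```bash
python3 ov.py scene 330 290 450 380 q3 .6023,.262,.022,.1055 .6023,.262,.022,.0455 .6023,.262,.022,.004
```

```text
37.775 [0.60276394 0.26209846 0.06455316] 0.04350852995138588
```

View pics/q3.png

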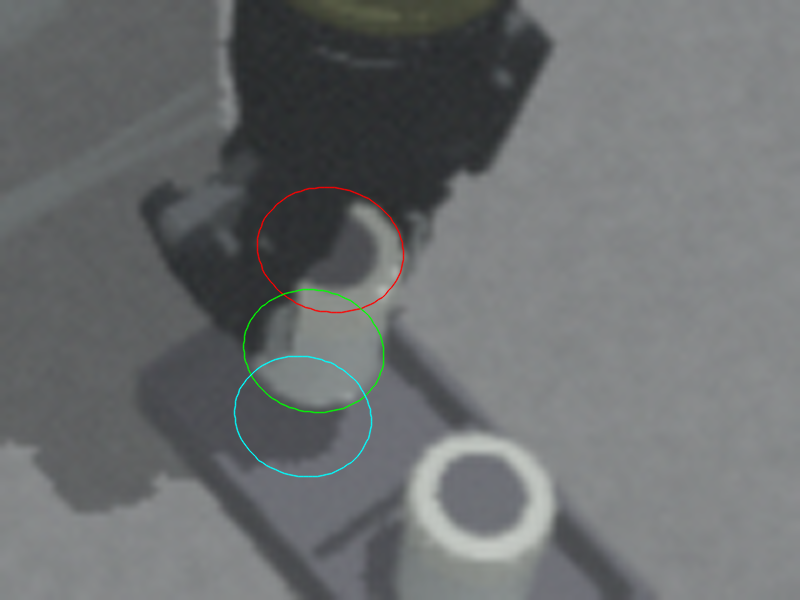

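arm_command --deltas '[{"offset":[0,0,0.014],"delta_rot":[0,0,0]},{"offset":[0,0,0.012],"delta_rot":[0,0,0]},{"offset":[0,0,0.008],"delta_rot":[0,0,0]},{"offset":[0,0,0.004],"delta_rot":[0,0,0]},{"offset":[0,0,0.0015],"delta_rot":[0,0,0]},{"offset":[0,0,0.001],"delta_rot":[0,0,0]},{"offset":[0,0,0.0005],"delta_rot":[0,0,0]},{"offset":[0,0,0.0002],"delta_rot":[0,0,0]},{"offset":[0,0,0],"delta_rot":[0,0,0]}]'

```text
clock: 38.9
ee_pos: [0.6025, 0.2619, 0.0234]
tcp_rot: [[0.0, 1.0, 0.001], [1.0, -0.0, 0.0], [0.0, 0.001, -1.0]]
wrist_force: [-1.1, -2.0, 5.2]
opening: 0.0432
```

arm_command --deltas '[{"offset":[0,0,0],"delta_rot":[0,0,0]},{"offset":[0,0,0],"delta_rot":[0,0,0]},{"offset":[0,0,0],"delta_rot":[0,0,0]},{"offset":[0,0,0],"delta_rot":[0,0,0]},{"offset":[0,0,-0.01],"delta_rot":[0,0,0]},{"offset":[0,0,-0.03],"delta_rot":[0,0,0]},{"offset":[0,0,-0.04],"delta_rot":[0,0,0]},{"offset":[0,0,-0.04],"delta_rot":[0,0,0]},{"offset":[-0.02,-0.009,-0.01],"delta_rot":[0,0,0]},{"offset":[-0.035,-0.0155,0],"delta_rot":[0,0,0]},{"offset":[-0.04,-0.0175,0],"delta_rot":[0,0,0]},{"offset":[-0.04,-0.0175,0],"delta_rot":[0,0,0]}]' --fingers 0.85

```text
clock: 40.4
ee_pos: [0.5415, 0.1245, 0.1523]
tcp_rot: [[0.001, 1.0, -0.001], [1.0, -0.001, -0.001], [-0.001, -0.001, -1.0]]
wrist_force: [0.8, -0.1, -0.2]
opening: 0.0726
```

arm_command --deltas '[{"offset":[-0.04,-0.0175,0],"delta_rot":[0,0,0]},{"offset":[-0.04,-0.0175,0],"delta_rot":[0,0,0]},{"offset":[-0.04,-0.0175,0],"delta_rot":[0,0,0]},{"offset":[-0.035,-0.0155,0],"delta_rot":[0,0,0]},{"offset":[-0.02,-0.0095,0],"delta_rot":[0,0,0]},{"offset":[-0.009,-0.004,0],"delta_rot":[0,0,0]},{"offset":[0,0,0.01],"delta_rot":[0,0,0]},{"offset":[0,0,0.02],"delta_rot":[0,0,0]},{"offset":[0,0,0],"delta_rot":[0,0,0]},{"offset":[0,0,0],"delta_rot":[0,0,0]}]'

```text
clock: 41.65
ee_pos: [0.4616, -0.0562, 0.1227]
tcp_rot: [[-0.001, 1.0, -0.0], [1.0, 0.001, 0.001], [0.001, -0.0, -1.0]]
wrist_force: [-0.1, -0.2, 0.8]
opening: 0.0725
```

```bash
python3 tips.py 290 150 410 240 t1; python3 look.py scene 230 220 450 410 t1s; python3 ov.py top 280 220 440 340 t1t .4615,-.0568,.015,.1
```

```text
[ 0.46178058 -0.05644556  0.12291461] 0.07247485090902105
41.75 [ 0.4618075  -0.05664567  0.12302412] 0.0725731912761943
scale 3.1578947368421053
tcp px [[342.23456328 199.26522054]
 [341.84557091 206.55782705]
 [342.04651238 202.79121269]]
41.8 [ 0.46177907 -0.05681809  0.12305796] 0.07220323047915098
```

View pics/t1.png

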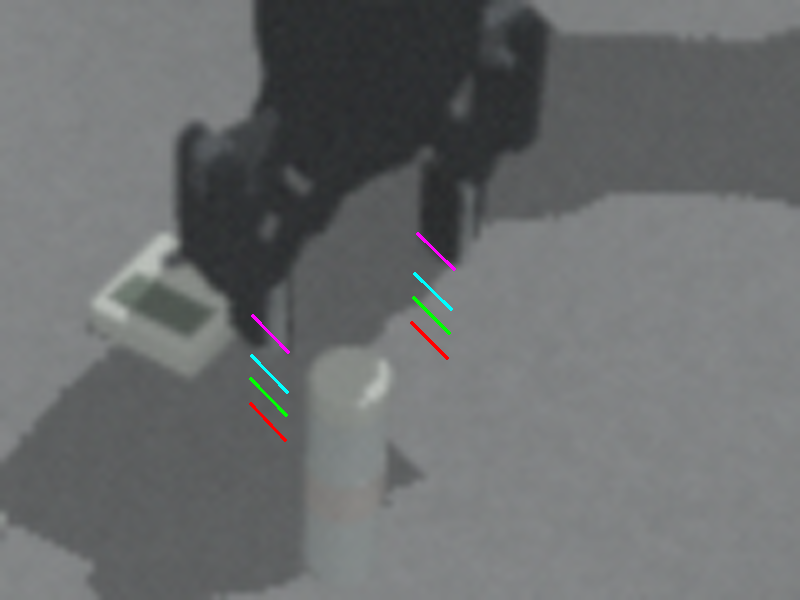

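View pics/t1s.png

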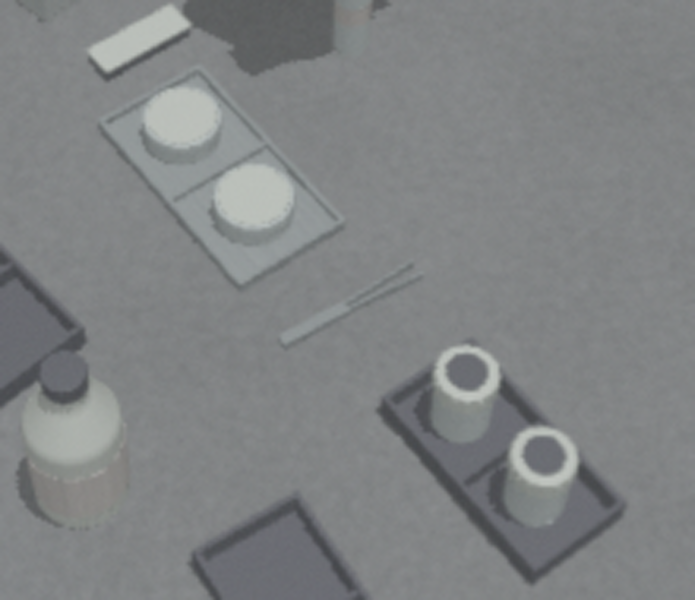

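Both pots stand in the near rack and both dishes are in the tray. Going down on the tube, tips about 68–70 mm up.

arm_command --deltas '[{"offset":[0,0,0.015],"delta_rot":[0,0,0]},{"offset":[0,0,0.02],"delta_rot":[0,0,0]},{"offset":[0,0,0.015],"delta_rot":[0,0,0]},{"offset":[0,0,0.01],"delta_rot":[0,0,0]},{"offset":[0,0,0.005],"delta_rot":[0,0,0]},{"offset":[0,0,0],"delta_rot":[0,0,0]},{"offset":[0,0,0],"delta_rot":[0,0,0]}]'

```text
clock: 42.68
ee_pos: [0.4617, -0.0572, 0.058]
tcp_rot: [[0.0, 1.0, 0.001], [1.0, -0.0, -0.0], [-0.0, 0.001, -1.0]]
wrist_force: [-0.2, 0.5, 0.1]
opening: 0.0724
```

arm_command --deltas '[{"offset":[0,0,0],"delta_rot":[0,0,0]},{"offset":[0,0,0],"delta_rot":[0,0,0]},{"offset":[0,0,0],"delta_rot":[0,0,0]},{"offset":[0,0,0],"delta_rot":[0,0,0]},{"offset":[0,0,0],"delta_rot":[0,0,0]},{"offset":[0,0,0],"delta_rot":[0,0,0]},{"offset":[0,0,0],"delta_rot":[0,0,0]},{"offset":[0,0,0],"delta_rot":[0,0,0]}]' --fingers 0.15 --newtons 30

```text
clock: 43.68
ee_pos: [0.4615, -0.0572, 0.0579]
tcp_rot: [[0.0, 1.0, 0.001], [1.0, -0.0, -0.0], [-0.0, 0.001, -1.0]]
wrist_force: [-0.9, -0.2, 4.4]
opening: 0.0293
```

```bash
python3 tips.py 290 150 410 240 t2
```

```text
[ 0.46154537 -0.05718789  0.05785772] 0.029083682396495183
```

View pics/t2.png

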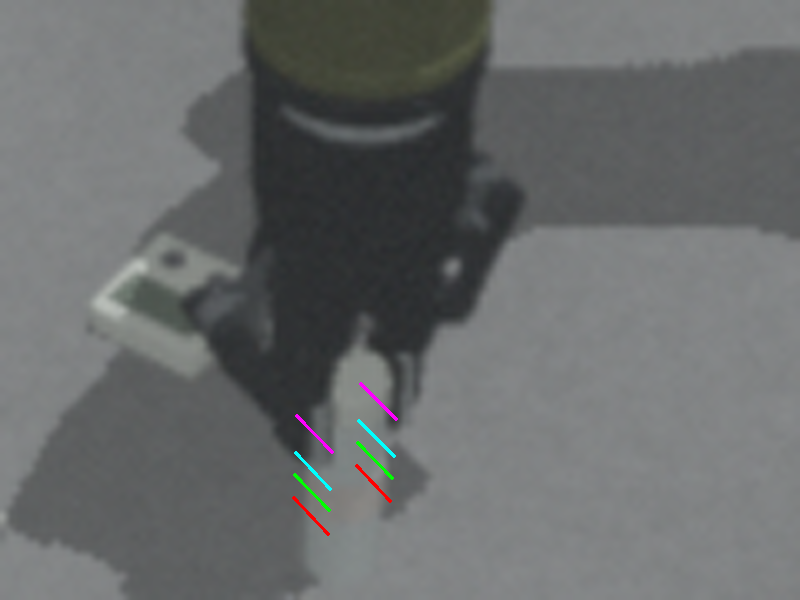

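arm_command --deltas '[{"offset":[0,0,-0.01],"delta_rot":[0,0,0]},{"offset":[0,0,-0.02],"delta_rot":[0,0,0]},{"offset":[0,0,-0.035],"delta_rot":[0,0,0]},{"offset":[0,0,-0.035],"delta_rot":[0,0,0]},{"offset":[0,0,-0.015],"delta_rot":[0,0,0]},{"offset":[0,0,-0.005],"delta_rot":[0,0,0]},{"offset":[0,0,0],"delta_rot":[0,0,0]}]'

```text
clock: 44.6
ee_pos: [0.4609, -0.0573, 0.177]
tcp_rot: [[0.0, 1.0, -0.001], [1.0, -0.0, 0.0], [0.0, -0.001, -1.0]]
wrist_force: [-0.5, -0.4, -0.3]
opening: 0.0293
```

arm_command --deltas '[{"offset":[-0.01,0.006,0],"delta_rot":[0,0,0]},{"offset":[-0.02,0.0125,0],"delta_rot":[0,0,0]},{"offset":[-0.03,0.0185,0],"delta_rot":[0,0,0]},{"offset":[-0.03,0.0185,0],"delta_rot":[0,0,0]},{"offset":[-0.03,0.0185,0],"delta_rot":[0,0,0]},{"offset":[-0.03,0.0185,0],"delta_rot":[0,0,0]},{"offset":[-0.03,0.0185,0],"delta_rot":[0,0,0]},{"offset":[-0.025,0.0155,0],"delta_rot":[0,0,0]},{"offset":[-0.015,0.0095,0],"delta_rot":[0,0,0]},{"offset":[-0.008,0.005,0],"delta_rot":[0,0,0]},{"offset":[-0.003,0.002,0],"delta_rot":[0,0,0]},{"offset":[0,0,0],"delta_rot":[0,0,0]}]'

```text
clock: 46.1
ee_pos: [0.6041, -0.288, 0.1774]
tcp_rot: [[0.0, 1.0, -0.0], [1.0, -0.0, 0.0], [0.0, -0.0, -1.0]]
wrist_force: [0.6, 0.5, -0.8]
opening: 0.0292
```

```bash
cat > tb.py <<'E'
import sys
from fit import *
s=telemetry.get_state();P=s["ee_pos"];print(s["clock"],P,s["opening"],s["wrist_force"])
b=P[2]-.0579
for n,(x0,y0,x1,y1) in dict(scene=(190,100,310,230),top=(420,170,560,280)).items():
    f=grab_frame(n); im=f["image"][:,:,::-1]; k=min(800/(x1-x0),600/(y1-y0)); big=cv2.resize(im[y0:y1,x0:x1],None,fx=k,fy=k,interpolation=cv2.INTER_CUBIC)
    for x,y,r,z,c in((P[0],P[1],.015,b,(0,255,0)),(P[0],P[1],.015,b+.1,(0,0,255)),(P[0],P[1],.015,.04,(255,0,255)),(.6045,-.2882,.0315,.04,(255,255,0))):
        cv2.polylines(big,[((circ(f,(x,y),r,z)-[x0,y0]+.5)*k).astype(np.int32)],True,c,1,cv2.LINE_AA)
    cv2.imwrite(f"pics/{sys.argv[1]}_{n}.png",big)
E
python3 tb.py t3
```

```text
46.1 [ 0.60414641 -0.28803564  0.17736536] 0.02920477104100493 [ 0.55442144  0.54515283 -0.82649092]
```

View pics/t3_scene.png

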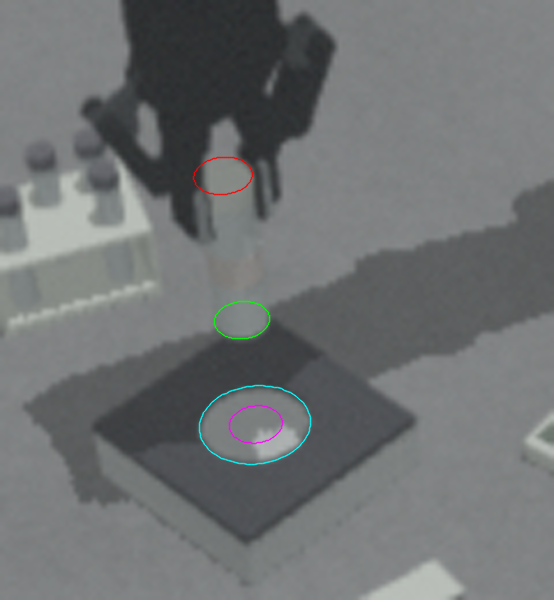

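View pics/t3_top.png

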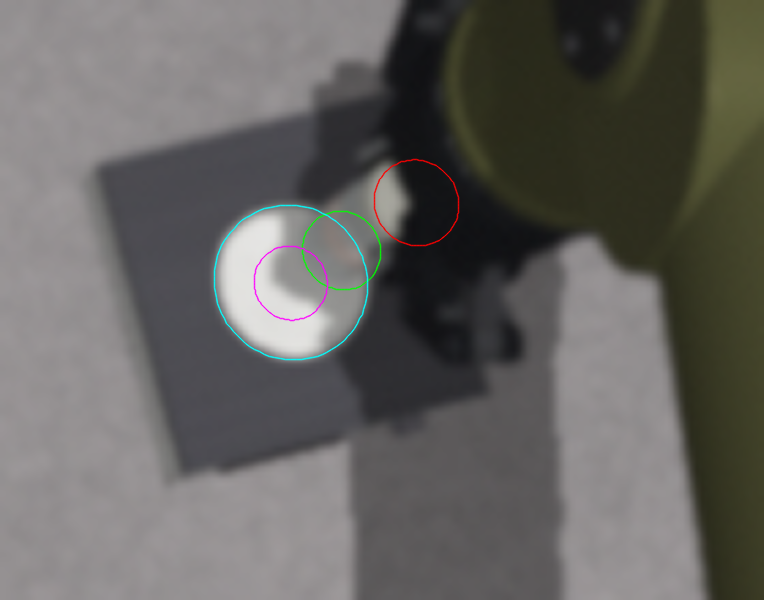

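The tube is plumb over the port, with the cyan ring matching the rim in both views. Lowering to just above the lid and checking again.

arm_command --deltas '[{"offset":[0,0,0.015],"delta_rot":[0,0,0]},{"offset":[0,0,0.02],"delta_rot":[0,0,0]},{"offset":[0,0,0.015],"delta_rot":[0,0,0]},{"offset":[0,0,0.01],"delta_rot":[0,0,0]},{"offset":[0,0,0.005],"delta_rot":[0,0,0]},{"offset":[0,0,0],"delta_rot":[0,0,0]},{"offset":[0,0,0],"delta_rot":[0,0,0]}]'

```text
clock: 47.08
ee_pos: [0.6047, -0.2883, 0.1132]
tcp_rot: [[0.0, 1.0, 0.001], [1.0, -0.0, -0.0], [-0.0, 0.001, -1.0]]
wrist_force: [-0.5, -0.7, -0.0]
opening: 0.0293
```

```bash
python3 tb.py t4
```

```text
47.075 [ 0.60467957 -0.28826657  0.11320385] 0.029269185074445547 [-0.5120081  -0.68164595 -0.0323164 ]
```

View pics/t4_scene.png

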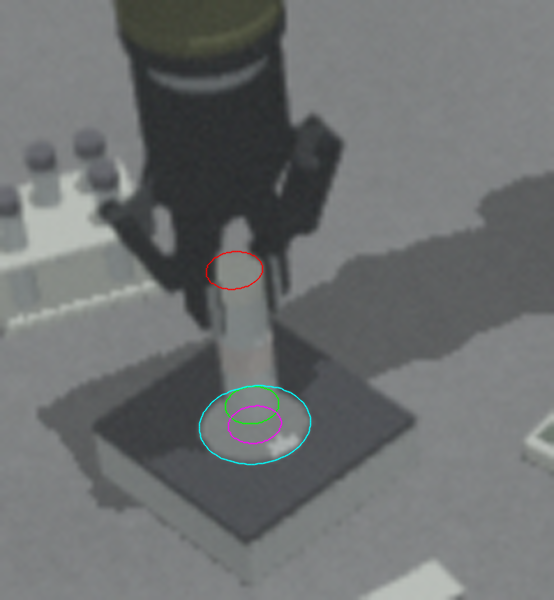

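View pics/t4_top.png

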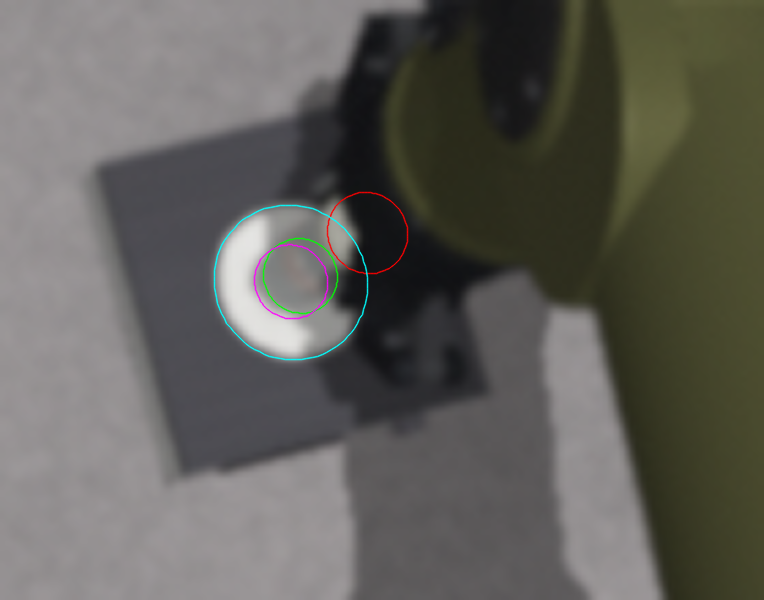

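Centred. Passing it through the port: 49 mm down, slow at the end.

arm_command --deltas '[{"offset":[0,0,0.01],"delta_rot":[0,0,0]},{"offset":[0,0,0.012],"delta_rot":[0,0,0]},{"offset":[0,0,0.012],"delta_rot":[0,0,0]},{"offset":[0,0,0.007],"delta_rot":[0,0,0]},{"offset":[0,0,0.004],"delta_rot":[0,0,0]},{"offset":[0,0,0.002],"delta_rot":[0,0,0]},{"offset":[0,0,0.001],"delta_rot":[0,0,0]},{"offset":[0,0,0.0005],"delta_rot":[0,0,0]},{"offset":[0,0,0.0005],"delta_rot":[0,0,0]},{"offset":[0,0,0],"delta_rot":[0,0,0]}]'

```text
clock: 48.42
ee_pos: [0.6044, -0.2883, 0.064]
tcp_rot: [[0.0, 1.0, 0.0], [1.0, -0.0, -0.0], [-0.0, 0.0, -1.0]]
wrist_force: [-0.8, 0.9, 2.5]
opening: 0.0291
```

arm_command --deltas '[{"offset":[0,0,0.0003],"delta_rot":[0,0,0]},{"offset":[0,0,0],"delta_rot":[0,0,0]}]'

```text
clock: 48.68
ee_pos: [0.6045, -0.2883, 0.064]
tcp_rot: [[0.0, 1.0, 0.001], [1.0, -0.0, -0.0], [-0.0, 0.001, -1.0]]
wrist_force: [-1.0, 1.1, 4.5]
opening: 0.0295
```

```bash
python3 tb.py t5
```

```text
48.675 [ 0.60450523 -0.28832316  0.0639874 ] 0.029488847586078143 [-1.01552234  1.05740891  4.50954196]
```

View pics/t5_scene.png

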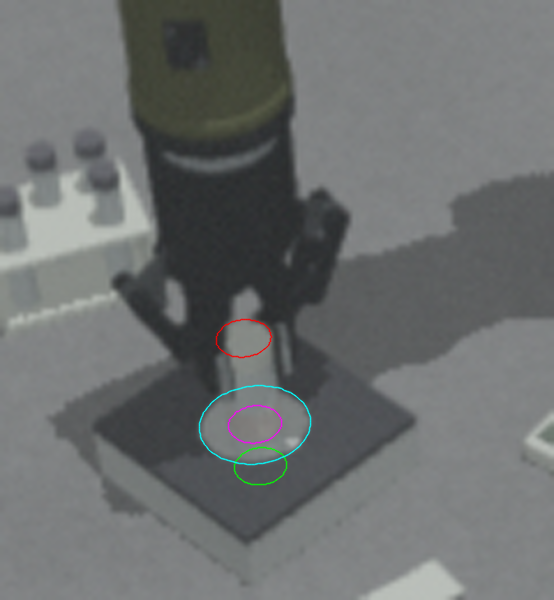

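The tube is on the floor, with contact at the expected height and 4.5 N. Opening in place, then straight up and away.

arm_command --deltas '[{"offset":[0,0,0],"delta_rot":[0,0,0]},{"offset":[0,0,0],"delta_rot":[0,0,0]},{"offset":[0,0,0],"delta_rot":[0,0,0]},{"offset":[0,0,0],"delta_rot":[0,0,0]},{"offset":[0,0,0],"delta_rot":[0,0,0]},{"offset":[0,0,-0.01],"delta_rot":[0,0,0]},{"offset":[0,0,-0.02],"delta_rot":[0,0,0]},{"offset":[0,0,-0.03],"delta_rot":[0,0,0]},{"offset":[0,0,-0.03],"delta_rot":[0,0,0]},{"offset":[0,0,-0.03],"delta_rot":[0,0,0]},{"offset":[0,0,-0.02],"delta_rot":[0,0,0]},{"offset":[0,0,0],"delta_rot":[0,0,0]}]' --fingers 0.8

```text
clock: 50.28
ee_pos: [0.6055, -0.2883, 0.2065]
tcp_rot: [[0.0, 1.0, 0.005], [1.0, -0.0, -0.002], [-0.002, 0.005, -1.0]]
wrist_force: [-1.0, 0.0, -0.6]
opening: 0.0684
```

arm_command --deltas '[{"offset":[0,-0.02,0],"delta_rot":[0,0,0]},{"offset":[-0.02,-0.03,0],"delta_rot":[0,0,0]},{"offset":[-0.03,-0.03,0],"delta_rot":[0,0,0]},{"offset":[-0.03,-0.03,0],"delta_rot":[0,0,0]},{"offset":[-0.03,-0.02,0],"delta_rot":[0,0,0]},{"offset":[-0.03,-0.02,0],"delta_rot":[0,0,0]},{"offset":[-0.03,-0.02,0],"delta_rot":[0,0,0]},{"offset":[-0.02,-0.01,0],"delta_rot":[0,0,0]},{"offset":[-0.01,-0.01,0],"delta_rot":[0,0,0]},{"offset":[0,0,0],"delta_rot":[0,0,0]},{"offset":[0,0,0],"delta_rot":[0,0,0]}]'

```text
clock: 51.65
ee_pos: [0.4154, -0.4867, 0.2035]
tcp_rot: [[-0.002, 1.0, 0.001], [1.0, 0.002, 0.001], [0.001, 0.001, -1.0]]
wrist_force: [-0.4, 1.1, 0.6]
opening: 0.0681
```

```bash
cat > fin.py <<'E'
from fit import *
s=telemetry.get_state();print(s["clock"],s["ee_pos"],s["wrist_force"])
for n,(x0,y0,x1,y1) in dict(scene=(190,120,450,410),top=(150,170,530,370)).items():
    f=grab_frame(n); im=f["image"][:,:,::-1]; k=min(800/(x1-x0),600/(y1-y0)); big=cv2.resize(im[y0:y1,x0:x1],None,fx=k,fy=k,interpolation=cv2.INTER_CUBIC)
    for x,y,r,z in((.6045,-.2883,.015,.106),(.6045,-.2883,.0315,.04),(.6265,-.0502,.03,.028),(.623,.0428,.03,.028),(.6,.3379,.022,.064),(.6025,.2619,.022,.064)):
        cv2.polylines(big,[((circ(f,(x,y),r,z)-[x0,y0]+.5)*k).astype(np.int32)],True,(0,0,255),1,cv2.LINE_AA)
    cv2.imwrite(f"pics/fin_{n}.png",big)
    for q in("timer","forceps"):
        for m in landmark_of(q,f)[:3]:print(n,q,m["p"],np.round(m["location"],1))
E
python3 fin.py
```

```text
51.65 [ 0.41540529 -0.48673883  0.2034509 ] [-0.42803191  1.07473288  0.59116882]
scene timer 0.66 [315.7 196.5]
scene forceps 0.73 [386.2 365.4]
scene forceps 0.5 [340.7 322.7]
top timer 0.56 [434.  297.3]
top timer 0.51 [187.2 230.6]
top forceps 0.54 [275.8 223.6]
```

View pics/fin_scene.png

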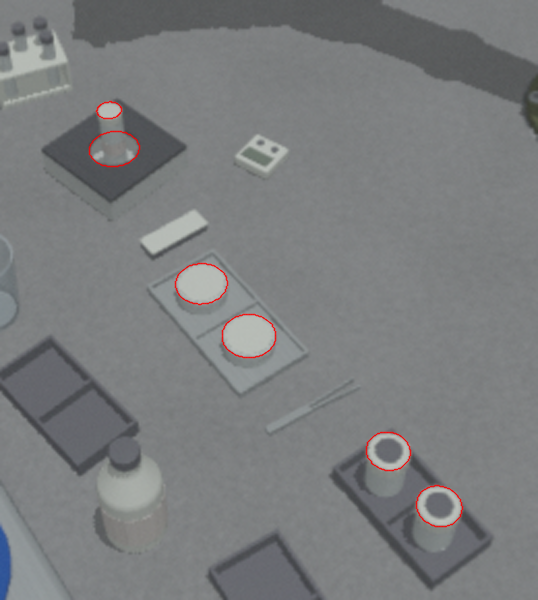

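View pics/fin_top.png

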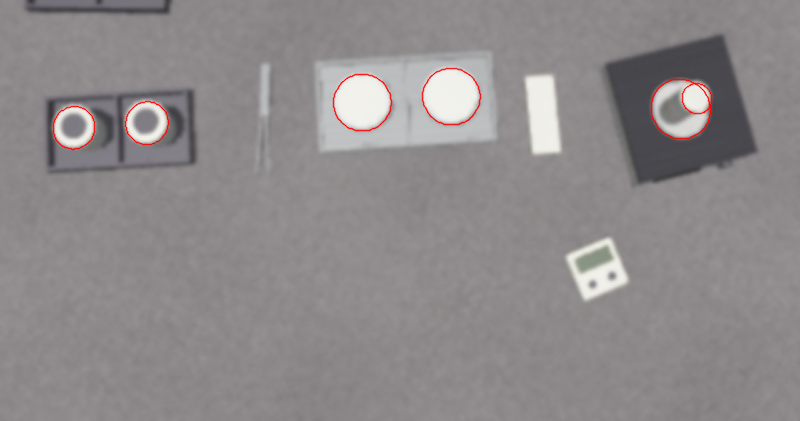

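Both final pictures show every piece where it should be and upright, with the timer and forceps unmoved. The arm is clear, so I'm handing in.

```bash
python3 -c "
from workcell import job,telemetry
print(telemetry.get_state()['dq'].round(3)); print(job.close_job())"
```

```text
[ 0.002  0.001  0.002 -0.001  0.001  0.001  0.002]
the job is handed in; nothing more can be done
None
```

The job is done and handed in at about 52 s. The two dishes are flat in the steel tray, one per bay. The two pots stand upright in the rack nearest the base, one per bay. The tube stands on the box floor, centred in the port. I worked in the order asked: dishes, then pots, then the tube. I lowered each piece to a light contact of about 5 N, released it, and left the arm clear and still.

**Last checks:** The expected outlines of all five pieces match the final pictures from both cameras. The timer and forceps look unmoved. The tube's underside met the floor at the expected height, with no sign of touching the lid or rim.

**What disagreed or was corrected:**
- **Fingertip position:** the fingertips showed about 10–22 mm behind the reported TCP, not 25 mm ahead as described. I confirmed this by closing above the first dish and used the measured offset from then on.
- **First pot grip:** my first grip on one pot was a little low, about 27 mm up, so I took it again 6 mm higher.
- **Rack position:** the two cameras' automatic fits of the rack differed by about 1 cm. I settled its position to about 3 mm with a model overlay before placing the first pot.
- **Detectors:** the last detector run gave a few false hits, such as "forceps" on the rack.

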